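# Turn the galette on the plancha

### The arm

A 6-joint arm with a two-finger parallel gripper is mounted at the origin on the work surface. World frame = base frame: x ahead of the robot, y to its left, z up, the work surface at z = 0. Lengths are in m, angles in rad, forces in N, time in s.
With the tool pointing down it reaches from about 0.3 to 0.85 m from the base axis. Payload 4.2 kg.
Tool frame: the origin (TCP) lies at the very end of the fingers, on their centre line; the grasp point (between the pads) lies 19 mm behind it (bot.grip_depth is the distance from the TCP to the grasp point, in m); z points along the fingers, y is the line along which they close (so a half turn about z gives the same grasp; the last joint's range is limited). The gripper opens to 91 mm and grips with 3 to 60 N. Pads are 32 mm wide; open, the fingers measure 118 mm over their backs; the gripper's body (76 mm by 178 mm) begins 60 mm behind the grasp point.
Start: joints at [1.085, 0.32, 1.565, -0, 1.257, -0.02], TCP at [0.258, 0.514, 0.214] pointing down, gripper open.
Joint ranges: [-3.11, 3.11], [-0.84, 2.01], [0.21, 2.61], [-1.34, 4.49], [0.05, 2.63], [-2.56, 2.56]. Speed limits (rad/s): [2.57, 2.57, 3.14, 3.14, 3.14, 3.14].

### API

Orientations are given as a rotation vector (axis times angle).
In Python, from workcell import readout, eyes, finish_job, bot gives the robot as it stands.
- The arm moves only by the tool carry_out, never from a script. Its argument "steps" is a list of rows, each a list of 5 numbers: the shift along the tool's x, y, z in mm, then the turn about the tool's z in degrees, then the closure, from 0 (fully open) to 1 (shut). In form: [[x, y, z, turn, claw], ...]. A call has 1 to 10 rows; each row is the pose to reach, as a shift and turn from the pose commanded when the call began, along the tool's axes at that moment; what a row does not reach only later rows make up. A row lasts 1/8 s, in which the tool goes at most 62.5 mm and 10.7 degrees, less where a joint would pass 70% of its speed; a pose out of reach is approached as far as the arm can. A call with a gripper value outside its range is refused whole. The fingers move at their own pace and stop on an object; "force" is the grip in N (left out, the last holds). Time passes only in rows, so rows that repeat a pose let the fingers close. It gives the time, the measured TCP pose, the force, the opening and the grip force at its end, in the units of the state.
- readout.get_state(): the state, without advancing time (a new reading comes with each control period).
- eyes.camera(name): name is "scene" or "top" or "wrist"; returns (picture, depth): 400x640x3 uint8, blue, green, red; 400x640 float32, m along the optical axis (not along the pixel's ray), 0 where there is no reading.
- eyes.calibration(name): a dict with "camera_matrix" (3x3 intrinsics, pixels), "R" (3x3) and "t" (3): a world point X has camera coordinates R X + t. Camera axes: x right, y down, z forward; pixel columns grow to the right and rows downward; lengths in m; the calibration is good to about 2 mm. A picture is of the moment at which its call begins: read the wrist's pose just before it. calibration takes no time and is no camera call; for the wrist camera it gives the pose at the moment of the call.
- finish_job(): hands the job in; it is judged then, once.
The state is a dict: "time_s": time; "q": joint angles; "qvel": joint speeds; "joint_torque": joint torques, N m; "eef_pos": TCP position; "ee_rot": TCP orientation; "ft_force": force on the tool from outside, world axes, zero at the start; "moment": the same for the moment, N m; "gripper_width": finger opening in m; "grip_force": force on a finger pad.
Only numpy, scipy, OpenCV 4.12 (cv2) and the standard library are available. Lean on these libraries where they do the work, as an engineer would, in place of code of your own. Each camera call takes 0.05 s, during which the arm holds its last target. There are 200 camera calls.

### The job

Take the lipped turner from its wooden rest, slide it under the oat galette that lies pale side up on the plancha, lift it just clear of the plate and turn it over so that its toasted side is up and it lies flat on the plate; do it with a light touch and low over the plate, using the turner and never the fingers. Then lay the turner back on its rest as you found it, and leave the other galette and everything else where it is.

Things in the scene. Friction and masses are not known exactly. Their poses are not given: they have to be found in the camera images.
- pale_center (a point): centre of the galette to turn: a rigid round oat cake 80 mm across, 10 mm thick, about 70 g, flecked cream on the face its +z axis leaves, dark brown on the other; both rims bevelled 2.5 mm. It starts flat, pale side up, 5 to 40 mm short of the plancha's back guard, its middle 0 to 30 mm to the plancha's +y side. Crumbly: push it with less than 6 N
- pale: the same galette; origin at the centre of the face that starts underneath. Lying on the turner's blade, it slides to the lip when the blade is rolled to that side about x, and falls over on to its other face once the blade is rolled a little past upright (95 to 110 degrees), the lip lowest and some 20 mm above the plate
- toasted: the other galette, same size, already turned (brown side up), about 130 mm to the -y side of the plancha's middle; to be left alone. Origin at the centre of its underside
- griddle: tabletop plancha, fixed: flat black plate 260 (x) by 360 mm (y), its top 50 mm above the origin (on the table under its centre). +x points to the back guard, a steel wall whose inner face is at x = +124 mm, 18 mm above the plate, against which a pushed galette stops; side walls (inner faces y = +-174 mm) rise 12 mm; the front is open. Press on it with less than 6 N
- handle (a point): middle of the turner's handle, where to grip: black, octagonal, 24 mm across flats (10 mm wide, facing up, down, sideways and at 45 degrees between), so it can be gripped upright or with the gripper leaning 45 degrees to either side; 130 mm long, along x. Axes: +x towards the blade, +y to the lip's side, z up when the blade lies flat
- turner: the turner, 230 g; origin (150 mm ahead of and 75 mm below the handle's middle) under the centre of its stiff steel blade, 96 (x) by 100 mm (y), 2 mm thick, with a lip 12 mm high along the +y edge only (inner face y = +50 mm). Hard use has bent the blade at its root (x = -44 mm), up to 6 degrees up or down, so its tip is up to 10 mm off the true height: unmeasured, feel for the plate
- rest: wooden rest, fixed: a board 12 mm thick with two forked posts, at x = -96 and -204 mm, each 10 mm thick (x), seat 93 mm high between cheeks 30 mm apart that rise to 103 mm; the handle lies across both and the blade hangs free. Origin on the table. The turner at home has the same axes, its origin 30 mm straight above this one, handle's middle at x = -150 mm, 105 mm high
- jug: yellow jug, 84 mm across, 100 mm high; bystander, origin at the centre of its underside
- herbs: green herb jar, 60 mm across, 100 mm high; bystander, origin at the centre of its underside
- oil: amber oil bottle, 60 mm across, 200 mm high; bystander, origin at the centre of its underside
- mustard: red and yellow mustard can, 70 mm across, 100 mm high; bystander, origin at the centre of its underside
- bowl: blue bowl, 120 mm across, 55 mm high; bystander, origin at the centre of its underside
- pepper: dark wooden pepper mill, 48 mm across, 125 mm high; bystander, origin at the centre of its underside

How it is judged:
On the way, in this order (a step that is already met when the one before it is completed fails the run):
1. the turner is lifted off its rest (z of handle in the frame of rest above 0.135 m and contact force between turner and the fingers above 1 N), for 0.1 s.
2. the pale galette is carried on the turner, clear of the plate (z of pale_center in the frame of griddle above 0.062 m and contact force between pale and turner above 0.2 N and contact force between pale and griddle below 0.05 N), for 0.1 s.
3. the galette lies flat on the plate, toasted side up (angle between pale_center's own z axis and vertical above 2.95 rad and x of pale_center in the frame of griddle between -0.125 and 0.12 m and y of pale_center in the frame of griddle between -0.17 and 0.17 m and z of pale_center in the frame of griddle between 0.05 and 0.06 m and linear speed of pale below 0.02 m/s and angular speed of pale below 0.2 rad/s), for 0.2 s.
At the end, for the whole second after the job is handed in: The galette lies flat (within 11 degrees) and still on the plancha, toasted side up; the turner lies released and still on its rest, level within 4.5 degrees, its handle's middle within 15 mm along, 12 mm across and 7 mm in height of its home, in line with the rest within 8 degrees (all of step 3 and x of handle in the frame of rest between -0.165 and -0.135 m and y of handle in the frame of rest between -0.012 and 0.012 m and z of handle in the frame of rest between 0.098 and 0.112 m and angle between handle's own z axis and vertical below 0.08 rad and angle between the x axis of turner and the x axis of rest, either way round below 0.15 rad and linear speed of turner below 0.02 m/s and contact force between turner and the fingers below 0.1 N); the robot touches nothing.
It fails at once if the fingers touch a galette (contact force between any of pale, toasted and the fingers above 0.3 N).
It fails at once if the turner presses on the plancha or on the pale galette with more than 8 N (contact force between turner and griddle above 8 N or contact force between pale and turner above 8 N).
It fails at once if the pale galette is raised more than 130 mm over the plate (z of pale_center in the frame of griddle above 0.18 m).
It fails at once if the other galette is moved more than 25 mm or turned up (distance of toasted from where it was at the start of the episode above 0.025 m or angle between toasted's own z axis and vertical above 0.4 rad).
It fails at once if a bystander is moved more than 30 mm or tipped (distance of any of jug, herbs, oil, mustard, bowl, pepper from where it was at the start of the episode above 0.03 m or angle between any of jug, herbs, oil, mustard, bowl, pepper's own z axis and vertical above 0.4 rad).
It also fails if it takes over 72 s, if anything falls off the work surface, if the arm or the gripper's body presses on something with over 40 N, if the wrist force passes 120 N, or if a joint passes its speed limit or range.

## Working session

There is one attempt and no reset: what is moved stays moved. The work goes in short steps, Python scripts to look and compute and a tool call to move; the robot and the scene stay as the last step left them, time stands still between calls to the robot, and variables do not carry over. Pictures are saved under pics/ and viewed, at most 10 in all, crops included, and the job is handed in when it is done.

Besides the shell and the picture viewer there is one more tool, called after ">>>" by a JSON object that holds its "api" and its "payload", one argument or row to a line. carry_out: Moves the arm, as the interface text tells. Its arguments: {"type":"object","properties":{"steps":{"type":"array","items":{"type":"array","items":{"type":"number"}}},"force":{"type":"number"}},"required":["steps"]}

View pics/top0.png

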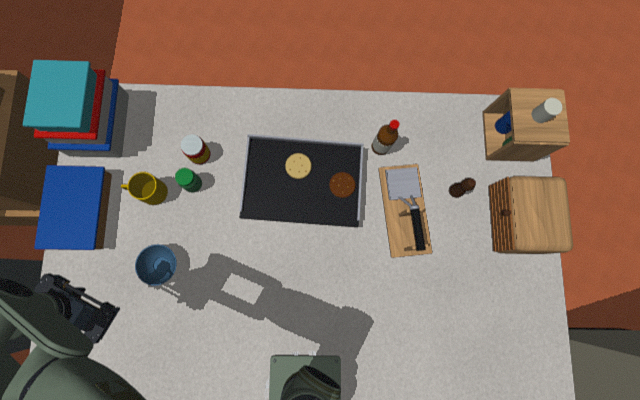

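View pics/scene0.png

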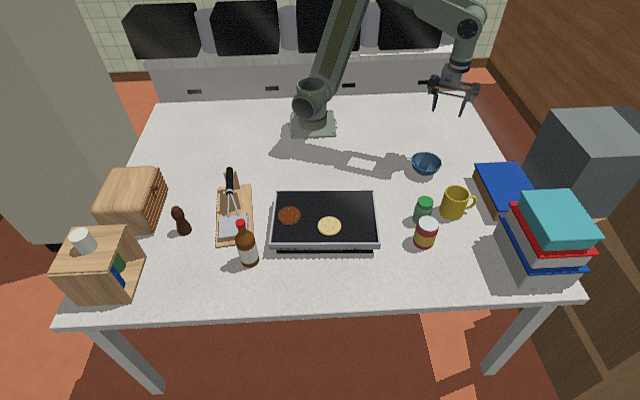

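>>> {"api": "carry_out", "payload": {
  "steps": [
    [0, 40, -60, 0, 0],
    [0, 80, -120, 0, 0],
    [0, 130, -150, 0, 0],
    [0, 190, -160, 0, 0],
    [0, 250, -160, 0, 0],
    [0, 310, -160, 0, 0],
    [0, 370, -160, 0, 0],
    [0, 430, -160, 0, 0],
    [0, 490, -160, 0, 0]
  ]
}}

```text
time_s: 1.23
eef_pos: [0.3953, 0.7864, 0.3096]
ee_rot: [0.722, 3.045, 0.074]
ft_force: [0.7, -0.4, 0.6]
gripper_width: 0.0916
grip_force: 0.0
```

```bash
python3 - <<'E'
from workcell import readout
from scipy.spatial.transform import Rotation as R
s=readout.get_state(); print(s['time_s'],s['q'].round(3),s['eef_pos'].round(3)); print(R.from_rotvec(s['ee_rot']).as_matrix().round(3))
E
```

```text
1.225 [ 1.092e+00  9.290e-01  2.140e-01  1.000e-03  1.950e+00 -1.300e-02] [0.395 0.786 0.31 ]
[[-0.893  0.449  0.022]
 [ 0.449  0.892  0.044]
 [-0.     0.049 -0.999]]
```

>>> {"api": "carry_out", "payload": {
  "steps": [
    [0, 60, 0, 0, 0],
    [0, 120, 0, 0, 0],
    [0, 180, 0, 0, 0],
    [0, 240, 0, 0, 0]
  ]
}}

```text
time_s: 1.72
eef_pos: [0.4163, 0.8281, 0.2557]
ee_rot: [0.719, 3.031, 0.15]
ft_force: [0.3, 0.9, 0.0]
gripper_width: 0.0914
grip_force: 0.0
```

>>> {"api": "carry_out", "payload": {
  "steps": [
    [0, -60, 0, 0, 0],
    [0, -120, 0, 0, 0],
    [0, -180, 0, 0, 0],
    [0, -180, 0, 0, 0]
  ]
}}

```text
time_s: 2.22
eef_pos: [0.3341, 0.6647, 0.238]
ee_rot: [0.719, 3.032, 0.146]
ft_force: [0.9, 0.4, 0.6]
gripper_width: 0.0913
grip_force: 0.0
```

```bash
cat > h.py <<'E'
import numpy as np, cv2
from scipy.spatial.transform import Rotation as Ro
def load(n): return dict(np.load(n+'.npz'))
def ray(c,u,v):
    d=c['R'].T@np.linalg.inv(c['camera_matrix'])@np.array([u,v,1.]); return -c['R'].T@c['t'],d
def onz(c,u,v,z):
    o,d=ray(c,u,v); return o+d*(z-o[2])/d[2]
def cloud(c):
    v,u=np.mgrid[:400,:640]; K=c['camera_matrix']
    P=np.stack([(u-K[0,2])/K[0,0],(v-K[1,2])/K[1,1],np.ones_like(u)],-1)*c['d'][...,None]
    return (P-c['t'])@c['R']
E
python3 - <<'E'
from h import *
c=load('top0'); p=c['p']; P=cloud(c); hsv=cv2.cvtColor(p,cv2.COLOR_BGR2HSV)
def big(m,box):
    mm=np.zeros(m.shape,np.uint8); x0,y0,x1,y1=box; mm[y0:y1,x0:x1]=m[y0:y1,x0:x1]
    n,l,s,ce=cv2.connectedComponentsWithStats(mm); k=1+np.argmax(s[1:,4]); return l==k,ce[k],s[k,4]
H,S,V=[hsv[...,i].astype(int) for i in range(3)]
m,ce,a=big(((V>150)&(S>60)).astype(np.uint8),(245,140,360,222)); print('pale',ce,a,onz(c,*ce,.060),'depth z',np.median(P[m][:,2]))
m,ce,a=big(((S>100)&(V>60)&(V<180)).astype(np.uint8),(320,160,360,215)); print('toast',ce,a,onz(c,*ce,.060),np.median(P[m][:,2]))
# griddle plate
plate=((V<70)).astype(np.uint8); m,ce,a=big(plate,(235,130,370,230)); 
r=cv2.minAreaRect(np.argwhere(m)[:,::-1].astype(np.float32)); b=cv2.boxPoints(r); print('plate z',np.median(P[m][:,2])); Q=np.array([onz(c,*x,.05) for x in b]); print(Q.round(3),Q.mean(0).round(4), np.linalg.norm(Q[0]-Q[1]),np.linalg.norm(Q[1]-Q[2]))
m,ce,a=big((V<60).astype(np.uint8),(400,195,435,255)); X=P[m]; X=X[np.abs(X[:,2]-.112)<.02]; 
print('handle',ce,a,np.median(X[:,2]),X.mean(0)); r=cv2.fitLine(X[:,:2].astype(np.float32),cv2.DIST_L2,0,.01,.01).ravel(); print(r,np.degrees(np.arctan2(r[1],r[0]))); t=(X[:,:2]-r[2:])@r[:2]; print(np.percentile(t,[1,99]), r[2:]+r[:2]*np.percentile(t,[1,99]).mean())
# rest board corners
m,ce,a=big(((S>70)&(H<25)&(V>110)).astype(np.uint8),(375,155,440,262)); r=cv2.minAreaRect(np.argwhere(m)[:,::-1].astype(np.float32)); Q=np.array([onz(c,*x,.012) for x in cv2.boxPoints(r)]); print('board',Q.round(3),Q.mean(0).round(3),r[2])
m,ce,a=big(((S<45)&(V>100)).astype(np.uint8),(386,168,423,203)); r=cv2.minAreaRect(np.argwhere(m)[:,::-1].astype(np.float32)); print('blade',ce,P[m].mean(0),r)
for n,(u,v) in dict(oilcap=(394,125),oil=(383,142),pepper=(462,187),box=(535,205),box2=(520,120)).items(): print(n,P[v-2:v+3,u-2:u+3].reshape(-1,3).max(0).round(3))
from workcell import readout
s=readout.get_state(); print(s['q'].round(4)); print(Ro.from_rotvec(s['ee_rot']).as_matrix().round(3))
E
python3 - <<'E'
import cv2
p=cv2.imread('pics/top0.png')[110:270,230:480]; cv2.imwrite('pics/crop0.png',cv2.resize(p,None,fx=3,fy=3,interpolation=cv2.INTER_CUBIC))
E
```

```text
pale [297.73684211 165.31368421] 475 [0.66207128 0.03456529 0.06      ] depth z 0.059991933213082285
toast [341.76583493 184.36852207] 521 [ 0.60550472 -0.10094718  0.06      ] 0.05975395479082884
plate z 0.049987622386363215
[[ 0.498  0.205  0.05 ]
 [ 0.754  0.198  0.05 ]
 [ 0.734 -0.173  0.05 ]
 [ 0.477 -0.151  0.05 ]] [0.6159 0.0199 0.05  ] 0.2564417021491416 0.37132877410410753
handle [417.5698324  229.32402235] 358 0.11526437955335589 [ 0.46659726 -0.31247293  0.11474862]
[ 0.99315274  0.11682296  0.46659726 -0.31247294] 6.7087812
[-0.05682229  0.05826343] [ 0.46731289 -0.31238876]
board [[ 0.675 -0.223  0.012]
 [ 0.698 -0.355  0.012]
 [ 0.407 -0.386  0.012]
 [ 0.386 -0.259  0.012]] [ 0.542 -0.306  0.012] 81.8698959350586
blade [402.87614213 183.62639594] [ 0.61819264 -0.29513871  0.03652016] ((403.21728515625, 185.3893585205078), (34.856258392333984, 32.592864990234375), 84.80557250976562)
oilcap [ 0.751 -0.225  0.204]
oil [ 0.73  -0.211  0.128]
pepper [ 0.608 -0.455  0.106]
box [ 0.544 -0.631  0.154]
box2 [ 0.788 -0.594  0.179]
[ 1.0889  0.5336  1.1639  0.0016  1.3477 -0.0164]
[[-0.893  0.447  0.043]
 [ 0.449  0.889  0.086]
 [ 0.     0.096 -0.995]]
```

View pics/crop0.png

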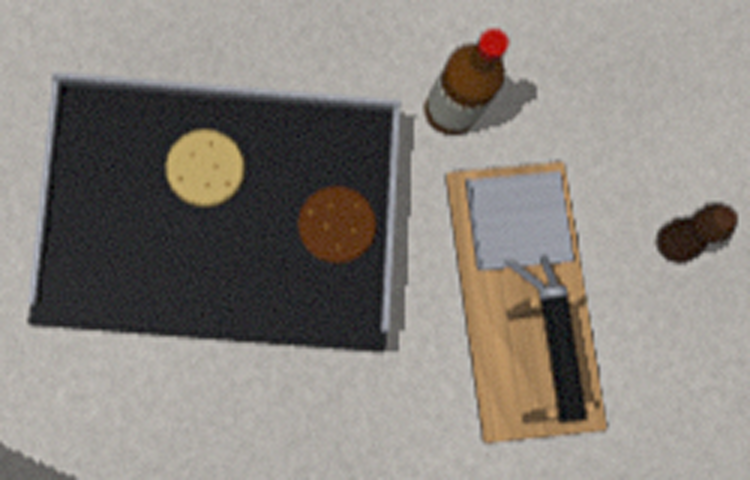

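```bash
cat >> h.py <<'E'
def to(tgt):  # world target -> tool shift mm from now
    from workcell import readout
    s=readout.get_state(); R=Ro.from_rotvec(s['ee_rot']).as_matrix()
    print('t',round(s['time_s'],2),'q',s['q'].round(3),'pos',s['eef_pos'].round(4),'toolz',R[:,2].round(3),'y-az',np.degrees(np.arctan2(R[1,1],R[0,1])).round(1))
    for t in tgt: print(np.round(1000*R.T@(np.array(t)-s['eef_pos'])))
E
python3 -c "
from h import *
to([[.45,.35,.40],[.45,.05,.42],[.2,-.55,.38]])"
```

```text
t 2.23 q [ 1.089  0.534  1.164  0.002  1.348 -0.016] pos [0.3341 0.6647 0.238 ] toolz [ 0.043  0.086 -0.995] y-az 63.3
[-245. -212. -183.]
[-380. -477. -229.]
[ -426. -1126.  -252.]
```

>>> {"api": "carry_out", "payload": {
  "steps": [
    [-40, -35, -45, 10, 0],
    [-80, -70, -85, 20, 0],
    [-120, -105, -120, 30, 0],
    [-160, -145, -140, 40, 0],
    [-200, -185, -160, 50, 0],
    [-240, -225, -180, 60, 0],
    [-270, -275, -190, 70, 0],
    [-300, -325, -200, 80, 0],
    [-330, -375, -210, 90, 0],
    [-360, -425, -220, 100, 0]
  ]
}}

```text
time_s: 3.48
eef_pos: [0.4575, 0.1072, 0.4161]
ee_rot: [-2.758, -1.375, -0.123]
ft_force: [0.1, -0.1, -0.3]
gripper_width: 0.0914
grip_force: 0.0
```

```bash
python3 -c "
from h import *
to([[.35,-.35,.40],[.25,-.6,.36],[.15,-.85,.36]])"
```

```text
t 3.48 q [0.149 0.053 1.412 0.08  1.618 0.801] pos [0.4575 0.1072 0.4161] toolz [ 0.046  0.087 -0.995] y-az -37.0
[-429.  189.  -29.]
[-692.  260.  -15.]
[-950.  331.  -42.]
```

>>> {"api": "carry_out", "payload": {
  "steps": [
    [-55, 25, -5, 10, 0],
    [-110, 50, -10, 20, 0],
    [-170, 75, -15, 30, 0],
    [-230, 100, -20, 40, 0],
    [-285, 125, -25, 46, 0],
    [-345, 150, -25, 46, 0],
    [-400, 175, -25, 46, 0],
    [-460, 192, -25, 46, 0],
    [-520, 210, -22, 46, 0],
    [-580, 228, -20, 46, 0]
  ]
}}

```text
time_s: 4.72
eef_pos: [0.2949, -0.4894, 0.3765]
ee_rot: [-3.051, -0.195, -0.077]
ft_force: [0.5, -0.0, 0.7]
gripper_width: 0.0916
grip_force: 0.0
```

```bash
python3 -c "
from h import *
to([[.22,-.75,.38],[.1,-1.2,.38]])"
```

```text
t 4.72 q [-1.095  0.293  1.208  0.08   1.696  0.356] pos [ 0.2949 -0.4894  0.3765] toolz [ 0.045  0.086 -0.995] y-az -82.6
[-107.  248.  -29.]
[-282.  677.  -73.]
```

>>> {"api": "carry_out", "payload": {
  "steps": [
    [-20, 55, -8, 0, 0],
    [-40, 110, -16, 0, 0],
    [-60, 165, -24, 0, 0],
    [-80, 220, -32, 0, 0],
    [-100, 275, -50, 0, 0],
    [-120, 330, -70, 0, 0],
    [-140, 385, -90, 0, 0],
    [-160, 440, -110, 0, 0],
    [-180, 490, -130, 0, 0],
    [-200, 540, -150, 0, 0]
  ]
}}

```text
time_s: 5.98
eef_pos: [0.1608, -0.8141, 0.3487]
ee_rot: [-3.097, -0.197, -0.087]
ft_force: [0.4, 0.6, -0.5]
gripper_width: 0.0909
grip_force: 0.0
```

```bash
python3 -c "
from h import *
to([[.2,-.8,.38],[.3,-.5,.3]])"
```

```text
t 5.97 q [-1.414  0.883  0.214  0.068  2.075  0.062] pos [ 0.1608 -0.8141  0.3487] toolz [ 0.054  0.041 -0.998] y-az -82.7
[ 42. -10. -29.]
[ 174. -292.   69.]
```

>>> {"api": "carry_out", "payload": {
  "steps": [
    [-10, 50, -30, 0, 0],
    [-20, 100, -60, 0, 0],
    [-30, 150, -90, 0, 0],
    [-40, 200, -120, 0, 0],
    [-50, 250, -150, 0, 0]
  ]
}}

```text
time_s: 6.6
eef_pos: [0.1255, -0.8388, 0.3421]
ee_rot: [3.127, 0.196, 0.095]
ft_force: [-0.5, 0.1, -0.5]
gripper_width: 0.0914
grip_force: 0.0
```

```bash
python3 -c "
from h import *
to([[.3,-.5,.3]])"
```

```text
t 6.6 q [-1.46   0.891  0.214  0.067  2.026  0.016] pos [ 0.1255 -0.8388  0.3421] toolz [ 0.061 -0.003 -0.998] y-az -82.8
[ 213. -315.   52.]
```

```bash
python3 -c "
from h import *
to([[.44,-.312,.27],[.467,-.312,.25]])"
```

```text
t 6.6 q [-1.46   0.891  0.214  0.067  2.026  0.016] pos [ 0.1255 -0.8388  0.3421] toolz [ 0.061 -0.003 -0.998] y-az -82.8
[ 373. -484.   89.]
[ 398. -481.  111.]
```

>>> {"api": "carry_out", "payload": {
  "steps": [
    [35, -50, 0, 0, 0],
    [70, -100, 5, 0, 0],
    [108, -147, 10, 0, 0],
    [146, -195, 20, 0, 0],
    [184, -243, 30, 0, 0],
    [222, -291, 40, 0, 0],
    [260, -339, 50, 0, 0],
    [298, -387, 60, 0, 0],
    [336, -435, 75, 0, 0],
    [373, -484, 89, 0, 0]
  ]
}}

```text
time_s: 7.85
eef_pos: [0.4356, -0.321, 0.2737]
ee_rot: [3.126, 0.195, 0.099]
ft_force: [1.5, -0.8, 1.1]
gripper_width: 0.0919
grip_force: 0.0
```

```bash
python3 - <<'E'
from h import *
from workcell import eyes
to([[.467,-.312,.25]])
c=eyes.calibration('wrist'); p,d=eyes.camera('wrist'); cv2.imwrite('pics/w1.png',p); np.savez('w1.npz',p=p,d=d,**c)
to([[.467,-.312,.25]])
c['d']=d; P=cloud(c)
m=(P[...,2]>.107)&(P[...,2]<.135)&(P[...,0]<.56)&(P[...,0]>.37)&(np.abs(P[...,1]+.312)<.04)&(p.max(2)<90)&(d>0)
X=P[m]; print(m.sum(), np.percentile(X[:,2],[5,50,95]))
r=cv2.minAreaRect((X[:,:2]*1000).astype(np.float32)); print(r)
r=cv2.fitLine(X[:,:2].astype(np.float32),cv2.DIST_L2,0,.01,.01).ravel();t=(X[:,:2]-r[2:])@r[:2];e=np.percentile(t,[.5,99.5]); print(np.degrees(np.arctan2(r[1],r[0])),e,r[2:]+r[:2]*e.mean())
E
```

```text
t 7.85 q [-0.679  0.205  1.574  0.038  1.311  0.758] pos [ 0.4356 -0.321   0.2737] toolz [ 0.063 -0.004 -0.998] y-az -82.9
[31. -5. 26.]
t 7.9 q [-0.67   0.205  1.579  0.045  1.312  0.76 ] pos [ 0.438  -0.3138  0.2721] toolz [ 0.063  0.005 -0.998] y-az -82.6
[28.  2. 24.]
2473 [0.11069971 0.11589502 0.11799963]
((473.8557434082031, -314.24169921875), (130.1644744873047, 24.299774169921875), 6.288328647613525)
6.661517 [-0.06201753  0.06406811] [ 0.47281527 -0.31409639]
```

View pics/w1.png

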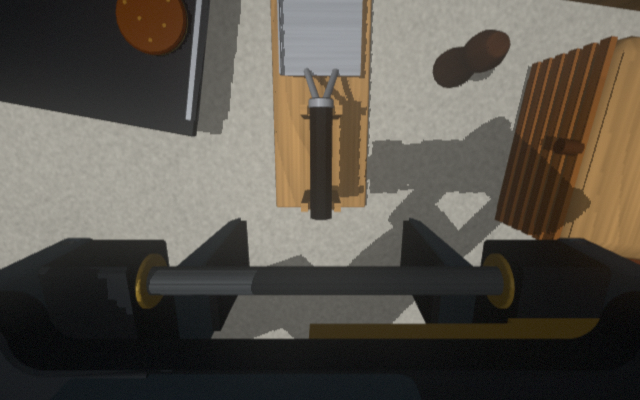

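```bash
python3 -c "
from h import *
to([[.4747,-.314,.16],[.4747,-.314,.086]])"
```

```text
t 7.9 q [-0.67   0.205  1.579  0.045  1.312  0.76 ] pos [ 0.438  -0.3138  0.2721] toolz [ 0.063  0.005 -0.998] y-az -82.6
[ 29.   5. 114.]
[ 25.   4. 188.]
```

>>> {"api": "carry_out", "payload": {
  "steps": [
    [28, 4, 55, 1, 0],
    [29, 5, 100, 1, 0],
    [27, 4, 140, 1, 0],
    [25, 4, 170, 1, 0],
    [25, 4, 188, 1, 0],
    [25, 4, 188, 1, 0],
    [25, 4, 188, 1, 0]
  ]
}}

```text
time_s: 8.78
eef_pos: [0.4717, -0.3245, 0.0881]
ee_rot: [3.128, 0.168, 0.098]
ft_force: [0.1, -0.1, -0.1]
gripper_width: 0.0911
grip_force: 0.0
```

```bash
python3 -c "
from h import *
to([[.4747,-.314,.086]])"
```

```text
t 8.78 q [-0.643  0.398  1.792  0.044  0.899  0.794] pos [ 0.4717 -0.3245  0.0881] toolz [ 0.063 -0.004 -0.998] y-az -83.9
[  4. -10.   2.]
```

```bash
python3 - <<'E'
from h import *
from workcell import eyes
for k in range(2):
    to([[.4747,-.314,.086]])
    c=eyes.calibration('wrist'); p,d=eyes.camera('wrist')
to([[.4747,-.314,.086]])
cv2.imwrite('pics/w2.png',p); np.savez('w2.npz',p=p,d=d,**c)
c['d']=d; P=cloud(c)
m=(P[...,2]>.107)&(P[...,2]<.135)&(P[...,0]<.57)&(P[...,0]>.38)&(np.abs(P[...,1]+.315)<.035)&(p.max(2)<90)&(d>0)
X=P[m]; print(m.sum(), np.percentile(X[:,2],[5,50,95]))
r=cv2.minAreaRect((X[:,:2]*1000).astype(np.float32)); print(r)
s=c['R'].T@-c['t']; print('cam',s)
E
```

```text
t 8.78 q [-0.643  0.398  1.792  0.044  0.899  0.794] pos [ 0.4717 -0.3245  0.0881] toolz [ 0.063 -0.004 -0.998] y-az -83.9
[  4. -10.   2.]
t 8.82 q [-0.643  0.398  1.792  0.044  0.899  0.794] pos [ 0.4717 -0.3244  0.0882] toolz [ 0.063 -0.004 -0.998] y-az -83.9
[  4. -10.   2.]
t 8.88 q [-0.643  0.398  1.792  0.044  0.899  0.794] pos [ 0.4716 -0.3244  0.0882] toolz [ 0.063 -0.004 -0.998] y-az -83.9
[  4. -10.   2.]
7449 [0.11063606 0.11616581 0.11801153]
((480.5497741699219, -301.23944091796875), (113.06930541992188, 48.68507766723633), 6.260798931121826)
cam [ 0.53417899 -0.31596631  0.26348907]
```

View pics/w2.png

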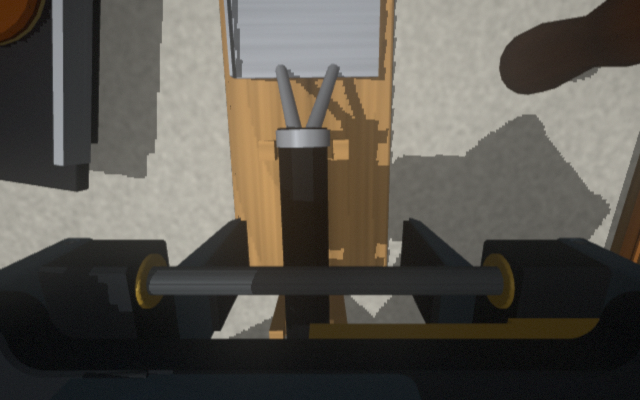

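>>> {"api": "carry_out", "payload": {
  "steps": [
    [4, -5, 1, 0, 0],
    [4, -10, 2, 0, 0],
    [4, -10, 2, 0, 0],
    [4, -10, 2, 0, 0.5],
    [4, -10, 2, 0, 1],
    [4, -10, 2, 0, 1],
    [4, -10, 2, 0, 1],
    [4, -10, 2, 0, 1]
  ],
  "force": 45
}}

```text
time_s: 9.88
eef_pos: [0.4739, -0.3133, 0.085]
ee_rot: [3.13, 0.168, 0.095]
ft_force: [0.1, 0.3, -1.3]
gripper_width: 0.0443
grip_force: 0.0
```

```bash
python3 -c "
from h import *
to([[.4747,-.314,.086]])"
```

```text
t 9.88 q [-0.624  0.397  1.805  0.043  0.89   0.813] pos [ 0.4739 -0.3133  0.085 ] toolz [ 0.061 -0.002 -0.998] y-az -83.9
[ 1.  1. -1.]
```

>>> {"api": "carry_out", "payload": {
  "steps": [
    [0, 0, 0, 0, 1],
    [0, 0, 0, 0, 1],
    [0, 0, 0, 0, 1],
    [0, 0, 0, 0, 1],
    [0, 0, -10, 0, 1],
    [0, 0, -25, 0, 1],
    [0, 0, -45, 0, 1],
    [0, 0, -65, 0, 1],
    [0, 0, -80, 0, 1],
    [0, 0, -80, 0, 1]
  ]
}}

```text
time_s: 11.12
eef_pos: [0.4696, -0.3135, 0.1665]
ee_rot: [3.128, 0.168, 0.099]
ft_force: [0.3, -0.0, -2.1]
gripper_width: 0.0235
grip_force: 45.0
```

```bash
python3 - <<'E'
from h import *
from workcell import eyes
to([[.474,-.313,.085]])
c=eyes.calibration('wrist'); p,d=eyes.camera('wrist'); np.savez('w3.npz',p=p,d=d,**c); cv2.imwrite('pics/w3.png',p)
c['d']=d; P=cloud(c)
# blade plane: gray, ahead of handle, z between .05 and .16
m=(p.max(2).astype(int)-p.min(2)<25)&(p.max(2)>110)&(P[...,0]>.55)&(P[...,0]<.69)&(P[...,2]>.06)&(P[...,2]<.16)&(d>0)
X=P[m]; A=np.c_[X[:,:2]-X[:,:2].mean(0),np.ones(len(X))]; k=np.linalg.lstsq(A,X[:,2],rcond=None)[0]
h=np.radians(6.1); f=np.array([np.cos(h),np.sin(h)]); l=np.array([-f[1],f[0]])
print(m.sum(),X.mean(0),'pitch up deg',np.degrees(k[:2]@f),'roll(left up)',np.degrees(k[:2]@l),cv2.minAreaRect((X[:,:2]*1000).astype(np.float32)))
print('resid',np.std(X[:,2]-A@k))
u=(X[:,:2]-np.array([.474,-.313]))@f; print('along from handle',np.percentile(u,[1,99]), 'z at tip', X[u>np.percentile(u,95),2].mean(), 'root', X[u<np.percentile(u,5),2].mean())
E
```

```text
t 11.12 q [-0.629  0.31   1.706  0.039  1.072  0.817] pos [ 0.4696 -0.3135  0.1665] toolz [ 0.063 -0.004 -0.998] y-az -83.9
[-1. -1. 82.]
12880 [ 0.59529818 -0.29237113  0.11267397] pitch up deg -10.6120739792606 roll(left up) -10.990381479383272 ((588.971435546875, -315.6446533203125), (77.47321319580078, 334.2445068359375), 0.5042430758476257)
resid 0.009903351156526564
along from handle [0.08302357 0.15510495] z at tip 0.09736040239024792 root 0.12932624548109714
```

```bash
python3 - <<'E'
from h import *
c=load('w3'); p,d=c['p'],c['d']; P=cloud(c)
h=np.radians(6.1); f=np.array([np.cos(h),np.sin(h)]); l=np.array([-f[1],f[0]])
U=(P[...,:2]-np.array([.4696,-.3135]))@f; L=(P[...,:2]-np.array([.4696,-.3135]))@l
m=(U>.112)&(U<.21)&(abs(L)<.045)&(P[...,2]>.07)&(P[...,2]<.14)&(d>0)
print(m.sum(), np.argwhere(m).min(0),np.argwhere(m).max(0))
k=np.linalg.lstsq(np.c_[U[m]-.15,L[m],np.ones(m.sum())],P[m][:,2],rcond=None)[0]; print(np.degrees(k[:2]),k[2],np.std(P[m][:,2]-np.c_[U[m]-.15,L[m],np.ones(m.sum())]@k))
for a in np.arange(.11,.22,.01):
    q=m&(abs(U-a)<.005); print(round(a,3),q.sum(),P[q][:,2].mean().round(4) if q.any() else '')
E
```

```text
8697 [  0 256] [ 65 391]
[ 1.72949233 -0.52597477] 0.11505317577149227 0.00072843730928109
0.11 597 0.1139
0.12 2088 0.1141
0.13 2142 0.1145
0.14 2218 0.1148
0.15 1652 0.115
0.16 0 
0.17 0 
0.18 0 
0.19 0 
0.2 0 
0.21 0
```

View pics/w3.png

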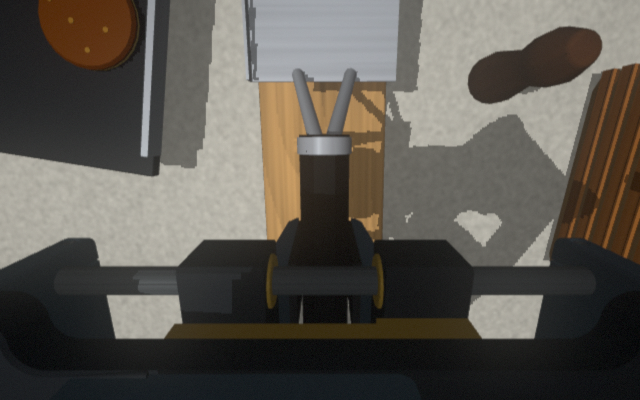

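```bash
python3 -c "
from h import *
to([[.41,-.28,.19],[.4007,.0496,.19]])"
```

```text
t 11.18 q [-0.629  0.311  1.707  0.039  1.072  0.817] pos [ 0.469  -0.3131  0.1653] toolz [ 0.062 -0.003 -0.998] y-az -83.9
[-54. -39. -28.]
[ -27. -368.  -30.]
```

>>> {"api": "carry_out", "payload": {
  "steps": [
    [-25, -15, -12, 0, 1],
    [-54, -39, -28, 2, 1],
    [-52, -85, -28, 4, 1],
    [-49, -130, -29, 6, 1],
    [-45, -175, -29, 8, 1],
    [-41, -220, -29, 9, 1],
    [-37, -265, -29, 9, 1],
    [-33, -310, -30, 9, 1],
    [-28, -355, -30, 9, 1],
    [-27, -368, -30, 9, 1]
  ]
}}

```text
time_s: 12.42
eef_pos: [0.4002, 0.0519, 0.1892]
ee_rot: [3.139, -0.073, 0.093]
ft_force: [0.0, -0.7, -1.8]
gripper_width: 0.0242
grip_force: 45.0
```

```bash
python3 - <<'E'
from h import *
from workcell import eyes
eyes.camera('wrist')
to([[.4007,.0496,.19]])
c=eyes.calibration('wrist'); p,d=eyes.camera('wrist'); np.savez('w4.npz',p=p,d=d,**c); cv2.imwrite('pics/w4.png',p)
to([[.4007,.0496,.15]])
pt,dt=eyes.camera('top'); ct=eyes.calibration('top'); np.savez('top4.npz',p=pt,d=dt,**ct); cv2.imwrite('pics/top4.png',pt[110:270,230:480])
E
python3 - <<'E'
import cv2,numpy as np
a=cv2.imread('pics/w4.png')[:250]; b=cv2.resize(cv2.imread('pics/top4.png'),(500,320)); 
o=np.zeros((580,640,3),np.uint8); o[:250]=a; o[255:575,:500]=b; cv2.imwrite('pics/m4.png',o)
E
```

```text
t 12.47 q [ 0.107  0.036  1.994 -0.009  1.053  1.729] pos [0.4003 0.0521 0.1892] toolz [ 0.059 -0.001 -0.998] y-az -92.7
[ 1.  2. -1.]
t 12.53 q [ 0.105  0.036  1.994 -0.01   1.053  1.727] pos [0.4005 0.0507 0.1893] toolz [ 0.059 -0.003 -0.998] y-az -92.7
[-2.  1. 39.]
```

View pics/m4.png

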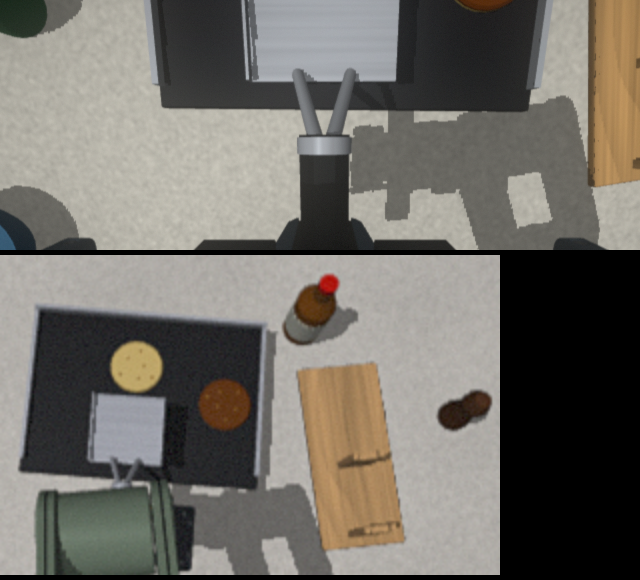

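>>> {"api": "carry_out", "payload": {
  "steps": [
    [0, 0, 20, 0, 1],
    [0, 0, 45, 0, 1],
    [0, 0, 65, 0, 1],
    [0, 0, 73, 0, 1],
    [0, 0, 75, 0, 1],
    [0, 0, 75, 0, 1]
  ]
}}

```text
time_s: 13.32
eef_pos: [0.4061, 0.0494, 0.1155]
ee_rot: [3.138, -0.079, 0.097]
ft_force: [0.3, -0.0, -2.9]
gripper_width: 0.0239
grip_force: 45.0
```

>>> {"api": "carry_out", "payload": {
  "steps": [
    [0, 0, 1, 0, 1],
    [0, 0, 2, 0, 1],
    [0, 0, 3, 0, 1],
    [0, 0, 3, 0, 1]
  ]
}}

```text
time_s: 13.82
eef_pos: [0.4057, 0.0498, 0.112]
ee_rot: [3.138, -0.078, 0.096]
ft_force: [0.8, 0.9, -2.3]
gripper_width: 0.0238
grip_force: 45.0
```

>>> {"api": "carry_out", "payload": {
  "steps": [
    [0, 0, 1, 0, 1],
    [0, 0, 2, 0, 1],
    [0, 0, 2, 0, 1]
  ]
}}

```text
time_s: 14.2
eef_pos: [0.4058, 0.0498, 0.1099]
ee_rot: [3.138, -0.078, 0.095]
ft_force: [0.6, -0.6, -2.1]
gripper_width: 0.0235
grip_force: 45.0
```

>>> {"api": "carry_out", "payload": {
  "steps": [
    [0, 0, 1, 0, 1],
    [0, 0, 2, 0, 1],
    [0, 0, 2, 0, 1]
  ]
}}

```text
time_s: 14.58
eef_pos: [0.406, 0.0497, 0.1079]
ee_rot: [3.138, -0.078, 0.095]
ft_force: [-0.4, -0.0, -2.5]
gripper_width: 0.0233
grip_force: 45.0
```

>>> {"api": "carry_out", "payload": {
  "steps": [
    [0, 0, 1, 0, 1],
    [0, 0, 1, 0, 1]
  ]
}}

```text
time_s: 14.82
eef_pos: [0.406, 0.0497, 0.107]
ee_rot: [3.138, -0.078, 0.095]
ft_force: [0.2, 0.0, -3.2]
gripper_width: 0.0235
grip_force: 45.0
```

>>> {"api": "carry_out", "payload": {
  "steps": [
    [0, 0, 0.5, 0, 1],
    [0, 0, 1, 0, 1]
  ]
}}

```text
time_s: 15.08
eef_pos: [0.4062, 0.0497, 0.106]
ee_rot: [3.138, -0.078, 0.096]
ft_force: [0.2, 0.2, -0.9]
gripper_width: 0.024
grip_force: 45.0
```

>>> {"api": "carry_out", "payload": {
  "steps": [
    [0, 0, 0, 0, 1],
    [0, 0, 0, 0, 1],
    [0, 0, -1, 0, 1],
    [0, 0, -2, 0, 1],
    [0, 0, -3, 0, 1],
    [0, 0, -3, 0, 1]
  ],
  "force": 6
}}

```text
time_s: 15.82
eef_pos: [0.406, 0.0497, 0.1092]
ee_rot: [3.138, -0.078, 0.096]
ft_force: [-0.4, 0.4, -2.9]
gripper_width: 0.0238
grip_force: 6.0
```

```bash
cat > bl.py <<'E'
from h import *
from workcell import eyes,readout
def blade(tag):
    c=eyes.calibration('wrist'); s=readout.get_state(); p,d=eyes.camera('wrist'); c.update(p=p,d=d); np.savez(tag+'.npz',**c); P=cloud(c)
    R=Ro.from_rotvec(s['ee_rot']).as_matrix(); f=R[:2,0]/np.linalg.norm(R[:2,0]); l=np.array([-f[1],f[0]])
    g=s['eef_pos']-.019*R[:,2]; U=(P[...,:2]-g[:2])@f; L=(P[...,:2]-g[:2])@l
    m=(U>.112)&(U<.155)&(abs(L)<.044)&(P[...,2]>g[2]-.12)&(P[...,2]<g[2]-.04)&(d>0)
    A=np.c_[U[m]-.13,L[m],np.ones(m.sum())]; k=np.linalg.lstsq(A,P[m][:,2],rcond=None)[0]
    print('blade n',m.sum(),'slope deg pitch,roll',np.degrees(k[:2]).round(2),'z at .13:',k[2].round(4),'root .106',(k[2]-.024*k[0]).round(4),'tip .198',(k[2]+.068*k[0]).round(4),'grasp',g.round(4),'heading',np.degrees(np.arctan2(f[1],f[0])).round(1))
    return c
E
python3 -c "
from bl import *
blade('w5')"
```

```text
blade n 8709 slope deg pitch,roll [1.25 0.05] z at .13: 0.0559 root .106 0.0554 tip .198 0.0574 grasp [0.4049 0.0498 0.1281] heading -2.9
```

>>> {"api": "carry_out", "payload": {
  "steps": [
    [0, 0, 0, 0, 1],
    [0, 0, 0, 0, 1],
    [0, 0, 0, 0, 1]
  ],
  "force": 3
}}

```text
time_s: 16.25
eef_pos: [0.4061, 0.0498, 0.1091]
ee_rot: [3.138, -0.078, 0.096]
ft_force: [0.2, 0.2, -1.8]
gripper_width: 0.0241
grip_force: 3.0
```

```bash
python3 -c "
from bl import *
blade('w5')"
```

```text
blade n 8619 slope deg pitch,roll [-0.21  0.01] z at .13: 0.0525 root .106 0.0525 tip .198 0.0522 grasp [0.4049 0.0498 0.128 ] heading -2.8
```

>>> {"api": "carry_out", "payload": {
  "steps": [
    [0, 0, -2, 0, 1],
    [0, 0, -4, 0, 1],
    [0, 0, -5, 0, 1],
    [0, 0, -5, 0, 1]
  ]
}}

```text
time_s: 16.8
eef_pos: [0.4057, 0.0498, 0.1142]
ee_rot: [3.138, -0.078, 0.096]
ft_force: [-0.5, -0.6, -2.1]
gripper_width: 0.024
grip_force: 3.0
```

>>> {"api": "carry_out", "payload": {
  "steps": [
    [4, 0, 0.2, 0, 1],
    [10, 0, 0.6, 0, 1],
    [17, 0, 1, 0, 1],
    [24, 0, 1.4, 0, 1],
    [31, 0, 1.8, 0, 1],
    [37, 0, 2.2, 0, 1],
    [40, 0, 2.4, 0, 1]
  ],
  "force": 8
}}

```text
time_s: 17.68
eef_pos: [0.446, 0.0477, 0.114]
ee_rot: [3.138, -0.078, 0.095]
ft_force: [-0.8, 0.2, -1.9]
gripper_width: 0.0237
grip_force: 8.0
```

```bash
python3 - <<'E'
from bl import *
blade('w6')
p,d=eyes.camera('top'); c=eyes.calibration('top'); np.savez('top6.npz',p=p,d=d,**c)
h=cv2.cvtColor(p,cv2.COLOR_BGR2HSV).astype(int); m=((h[...,2]>150)&(h[...,1]>60)); m[:140]=0;m[222:]=0;m[:,:245]=0;m[:,360:]=0
v,u=np.nonzero(m); c.update(d=d); P=cloud(c)[m]; print(m.sum(),onz(c,u.mean(),v.mean(),.06),np.percentile(P[:,2],[5,50,95]).round(4), 'x range',P[:,0].min(),P[:,0].max())
E
```

```text
blade n 8290 slope deg pitch,roll [-1.59  0.01] z at .13: 0.054 root .106 0.0547 tip .198 0.0521 grasp [0.4449 0.0478 0.133 ] heading -2.9
478 [0.67574568 0.03442865 0.06      ] [0.0568 0.0601 0.064 ] x range 0.3391746884537595 0.7142538942479454
```

>>> {"api": "carry_out", "payload": {
  "steps": [
    [5, 0, 0.3, 0, 1],
    [11, 0, 0.7, 0, 1],
    [17, 0, 1, 0, 1],
    [23, 0, 1.4, 0, 1],
    [29, 0, 1.8, 0, 1],
    [35, 0, 2.1, 0, 1],
    [40, 0, 2.4, 0, 1],
    [45, 0, 2.7, 0, 1]
  ]
}}

```text
time_s: 18.77
eef_pos: [0.4911, 0.0455, 0.1141]
ee_rot: [3.138, -0.078, 0.096]
ft_force: [-0.3, 0.3, -2.3]
gripper_width: 0.024
grip_force: 8.0
```

>>> {"api": "carry_out", "payload": {
  "steps": [
    [5, 0, 0.3, 0, 1],
    [10, 0, 0.6, 0, 1],
    [15, 0, 0.9, 0, 1],
    [20, 0, 1.2, 0, 1],
    [25, 0, 1.5, 0, 1],
    [29, 0, 1.8, 0, 1],
    [33, 0, 2, 0, 1]
  ]
}}

```text
time_s: 19.65
eef_pos: [0.5237, 0.0439, 0.1141]
ee_rot: [3.138, -0.078, 0.095]
ft_force: [-2.5, -0.1, -0.9]
gripper_width: 0.0243
grip_force: 8.0
```

```bash
cat >> bl.py <<'E'
def gal(tag):
    p,d=eyes.camera('top'); c=eyes.calibration('top'); np.savez(tag+'.npz',p=p,d=d,**c)
    h=cv2.cvtColor(p,cv2.COLOR_BGR2HSV).astype(int); m=((h[...,2]>150)&(h[...,1]>60)); m[:130]=0;m[222:]=0;m[:,:245]=0;m[:,360:]=0
    n,l,s,ce=cv2.connectedComponentsWithStats(m.astype(np.uint8)); m=l==1+np.argmax(s[1:,4])
    v,u=np.nonzero(m); c.update(d=d); P=cloud(c)[m]; z=np.median(P[:,2]); print('gal',m.sum(),onz(c,u.mean(),v.mean(),z).round(4))
    A=np.c_[P[:,:2]-P[:,:2].mean(0),np.ones(len(P))]; print('plane',np.linalg.lstsq(A,P[:,2],rcond=None)[0].round(3))
E
python3 - <<'E'
from bl import *
blade('w7'); gal('top7')
E
```

```text
blade n 8519 slope deg pitch,roll [ 6.66 -0.17] z at .13: 0.055 root .106 0.0522 tip .198 0.0629 grasp [0.5225 0.0439 0.133 ] heading -2.8
gal 455 [0.7014 0.034  0.0631]
plane [-1.442 -0.054  0.066]
```

>>> {"api": "carry_out", "payload": {
  "steps": [
    [3, 0, 0.2, 0, 1],
    [6, 0, 0.4, 0, 1],
    [9, 0, 0.5, 0, 1],
    [12, 0, 0.7, 0, 1],
    [12, 0, 0.7, 0, 1]
  ]
}}

```text
time_s: 20.38
eef_pos: [0.5364, 0.0433, 0.1142]
ee_rot: [3.138, -0.078, 0.097]
ft_force: [-0.6, 0.1, -2.0]
gripper_width: 0.0242
grip_force: 8.0
```

```bash
python3 - <<'E'
from bl import *
import bl
gal('top8')
p,d=eyes.camera('wrist'); cv2.imwrite('pics/w8.png',p)
to([[.5,.04,.12]])
E
```

```text
gal 462 [0.7023 0.0341 0.0625]
plane [-1.669 -0.107  0.067]
t 20.48 q [ 0.063  0.318  1.844 -0.008  0.918  1.688] pos [0.5364 0.0433 0.1142] toolz [ 0.062 -0.002 -0.998] y-az -92.8
[-36.   5.  -8.]
```

View pics/w8.png

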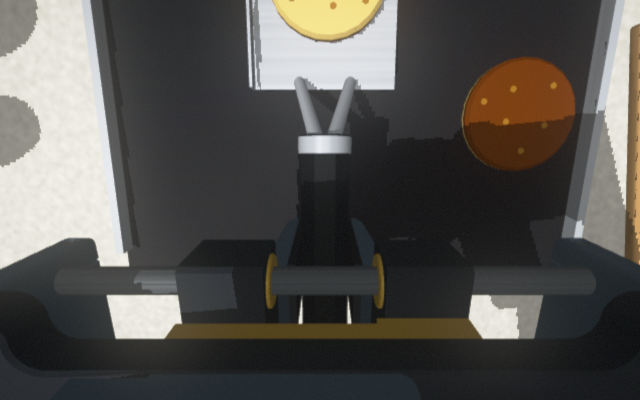

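>>> {"api": "carry_out", "payload": {
  "steps": [
    [0, 0, 0, 0, 1],
    [0, 0, 0, 0, 1],
    [-1, 0, -4, 0, 1],
    [-2, 0, -9, 0, 1],
    [-4, 0, -14, 0, 1],
    [-6, 0, -18, 0, 1],
    [-8, 0, -20, 0, 1],
    [-8, 0, -20, 0, 1],
    [-8, 0, -20, 0, 1]
  ],
  "force": 45
}}

```text
time_s: 21.6
eef_pos: [0.5265, 0.0437, 0.1335]
ee_rot: [3.138, -0.078, 0.095]
ft_force: [-0.4, 0.2, -3.6]
gripper_width: 0.0234
grip_force: 45.0
```

```bash
python3 - <<'E'
from bl import *
gal('top9')
to([[.43,.049,.135]])
E
```

```text
gal 479 [0.6918 0.0344 0.0816]
plane [-2.039 -0.097  0.09 ]
t 21.65 q [ 0.065  0.284  1.838 -0.008  0.959  1.69 ] pos [0.5265 0.0437 0.1335] toolz [ 0.061 -0.003 -0.998] y-az -92.8
[-96.  -0.  -7.]
```

>>> {"api": "carry_out", "payload": {
  "steps": [
    [-5, 0, -0.3, 0, 1],
    [-15, 0, -0.9, 0, 1],
    [-27, 0, -1.6, 0, 1],
    [-39, 0, -2.3, 0, 1],
    [-51, 0, -3.1, 0, 1],
    [-63, 0, -3.8, 0, 1],
    [-75, 0, -4.5, 0, 1],
    [-86, 0, -5.2, 0, 1],
    [-95, 0, -5.7, 0, 1],
    [-100, 0, -6, 0, 1]
  ]
}}

```text
time_s: 22.9
eef_pos: [0.4259, 0.0487, 0.1336]
ee_rot: [3.138, -0.078, 0.096]
ft_force: [0.5, 0.4, -3.1]
gripper_width: 0.0234
grip_force: 45.0
```

>>> {"api": "carry_out", "payload": {
  "steps": [
    [0, 0, 4, 0, 1],
    [0, 0, 9, 0, 1],
    [0, 0, 13, 0, 1],
    [0, 0, 16, 0, 1],
    [0, 0, 17.5, 0, 1],
    [0, 0, 18, 0, 1],
    [0, 0, 18, 0, 1]
  ]
}}

```text
time_s: 23.78
eef_pos: [0.4277, 0.0487, 0.1156]
ee_rot: [3.138, -0.078, 0.096]
ft_force: [-0.3, -0.2, -2.5]
gripper_width: 0.0237
grip_force: 45.0
```

```bash
python3 - <<'E'
from bl import *
gal('top10')
to([[.43,.049,.114]])
E
```

```text
gal 499 [0.5928 0.039  0.0638]
plane [-1.843 -0.153  0.068]
t 23.82 q [ 0.093  0.16   2.065 -0.011  0.856  1.72 ] pos [0.4277 0.0487 0.1157] toolz [ 0.061 -0.002 -0.998] y-az -92.8
[ 2. -0.  2.]
```

>>> {"api": "carry_out", "payload": {
  "steps": [
    [0, 0, 1, 0, 1],
    [0, 0, 1.5, 0, 1],
    [0, 0, 1.5, 0, 1],
    [0, 0, 1.5, 0, 1]
  ],
  "force": 3
}}

```text
time_s: 24.32
eef_pos: [0.4277, 0.0487, 0.1141]
ee_rot: [3.138, -0.078, 0.096]
ft_force: [-1.6, 0.3, -1.9]
gripper_width: 0.024
grip_force: 3.0
```

```bash
python3 - <<'E'
import numpy as np
rho=.2125; z0=.1346-.0015-.05; a0=np.arcsin(z0/rho)
for a1,a2 in ((np.degrees(a0),45),):
    for a in np.radians(np.linspace(a1,a2,8)[1:]):
        dx=rho*(np.cos(a0)-np.cos(a)); dz=rho*np.sin(a)-z0; print(np.degrees(a).round(1),np.round([1000*(dx+.06*dz),1000*(.06*dx-dz)],1))
E
```

```text
26.2 [  5.5 -10.3]
29.3 [ 11.5 -20.3]
32.4 [ 18.1 -29.9]
35.6 [ 25.2 -39.2]
38.7 [ 32.8 -48. ]
41.9 [ 40.8 -56.5]
45.0 [ 49.3 -64.4]
```

>>> {"api": "carry_out", "payload": {
  "steps": [
    [5.5, 0, -10.3, 0, 1],
    [11.5, 0, -20.3, 0, 1],
    [18, 0, -30, 0, 1],
    [25, 0, -39, 0, 1],
    [25, 0, -39, 0, 1],
    [25, 0, -39, 0, 1]
  ]
}}

```text
time_s: 25.08
eef_pos: [0.4502, 0.0475, 0.1544]
ee_rot: [3.138, -0.078, 0.096]
ft_force: [0.7, -0.3, -1.8]
gripper_width: 0.0243
grip_force: 3.0
```

```bash
cat >> bl.py <<'E'
def gal(tag):
    p,d=eyes.camera('top'); c=eyes.calibration('top'); np.savez(tag+'.npz',p=p,d=d,**c)
    h=cv2.cvtColor(p,cv2.COLOR_BGR2HSV).astype(int); m=((h[...,2]>130)&(h[...,1]>60)&(h[...,0]>17)); m[:130]=0;m[222:]=0;m[:,:245]=0;m[:,360:]=0
    n,l,s,ce=cv2.connectedComponentsWithStats(m.astype(np.uint8)); m=l==1+np.argmax(s[1:,4])
    c.update(d=d); P=cloud(c); w=P[m]; print('gal px',m.sum())
    m=cv2.erode(m.astype(np.uint8),np.ones((3,3)))>0; P=P[m]; P=P[(P[:,2]>.045)&(P[:,2]<.2)]; o=P.mean(0); n=np.linalg.svd(P-o)[2][2]; n*=np.sign(n[2])
    print('centre',o.round(4),'normal',n.round(3),'tilt fwd deg',np.degrees(np.arctan2(n[0],n[2])).round(1),'z',P[:,2].min().round(4),P[:,2].max().round(4),'x',P[:,0].min().round(4),P[:,0].max().round(4))
E
python3 - <<'E'
from bl import *
gal('top11'); blade('w11')
to([[.45,.048,.15]])
E
```

```text
gal px 484
centre [0.5961 0.0387 0.0687] normal [ 0.23  -0.02   0.973] tilt fwd deg 13.3 z 0.0553 0.0806 x 0.5625 0.6326
blade n 6435 slope deg pitch,roll [-4.53 -1.12] z at .13: 0.0698 root .106 0.0717 tip .198 0.0644 grasp [0.4489 0.0475 0.1732] heading -2.8
t 25.18 q [ 0.085  0.149  1.963 -0.009  0.97   1.711] pos [0.4499 0.0475 0.1542] toolz [ 0.06  -0.002 -0.998] y-az -92.8
[-0. -0.  4.]
```

```bash
python3 - <<'E'
import numpy as np
rho=.2125; a0=np.radians(35.6)
for a in np.radians(np.arange(39,76,4)):
        dx=rho*(np.cos(a0)-np.cos(a)); dz=rho*(np.sin(a)-np.sin(a0)); print(np.degrees(a).round(1),np.round([1000*(dx+.06*dz),1000*(.06*dx-dz)],1))
E
```

```text
39.0 [ 8.2 -9.6]
43.0 [ 18.6 -20.2]
47.0 [ 29.8 -30. ]
51.0 [ 41.5 -39.1]
55.0 [ 53.9 -47.3]
59.0 [ 66.8 -54.6]
63.0 [ 80.2 -61.1]
67.0 [ 94.1 -66.5]
71.0 [108.2 -71. ]
75.0 [122.7 -74.5]
```

>>> {"api": "carry_out", "payload": {
  "steps": [
    [8, 0, -9.6, 0, 1],
    [18.5, 0, -20, 0, 1],
    [30, 0, -30, 0, 1],
    [41.5, 0, -39, 0, 1],
    [41.5, 0, -39, 0, 1]
  ]
}}

```text
time_s: 25.8
eef_pos: [0.491, 0.0456, 0.1971]
ee_rot: [3.138, -0.078, 0.1]
ft_force: [-0.3, 0.3, -1.2]
gripper_width: 0.0238
grip_force: 3.0
```

```bash
python3 - <<'E'
from bl import *
gal('top12')
p,d=eyes.camera('scene'); c=eyes.calibration('scene'); np.savez('sc12.npz',p=p,d=d,**c)
to([[.45,.048,.15]])
E
```

```text
gal px 35
centre [0.6338 0.0392 0.0627] normal [0.968 0.025 0.25 ] tilt fwd deg 75.5 z 0.0599 0.0644 x 0.6332 0.6345
t 25.9 q [ 0.074  0.17   1.819 -0.008  1.091  1.698] pos [0.4893 0.0456 0.1959] toolz [ 0.061 -0.002 -0.998] y-az -92.8
[-42.  -0.  43.]
```

```bash
python3 - <<'E'
from h import *
c=load('sc12'); t=load('top12'); a=cv2.resize(c['p'][130:270,240:400],None,fx=3.5,fy=3.5,interpolation=cv2.INTER_CUBIC); b=cv2.resize(t['p'][130:240,240:370],None,fx=1.8,fy=1.8)
o=np.zeros((490,800,3),np.uint8); o[:a.shape[0],:a.shape[1]]=a; o[:b.shape[0],562:562+b.shape[1]]=b; cv2.imwrite('pics/s12.png',o)
E
```

```text
(no output)
```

View pics/s12.png

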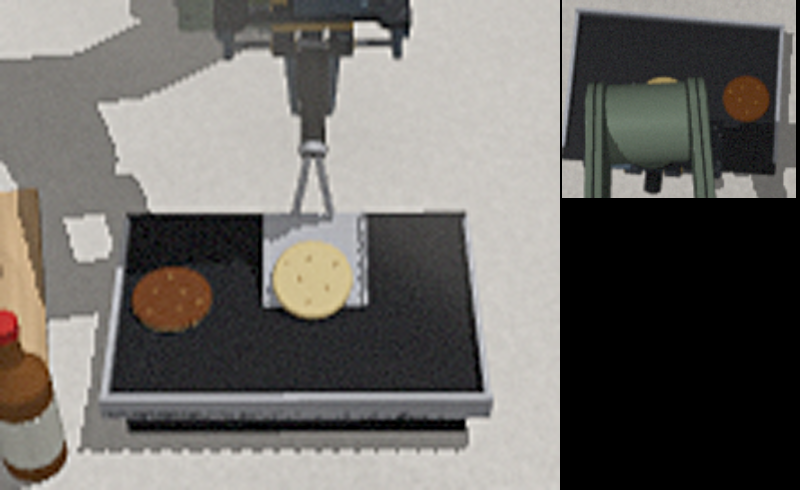

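```bash
cat >> bl.py <<'E'
def gs(c):
    p=c['p']; h=cv2.cvtColor(p,cv2.COLOR_BGR2HSV).astype(int); m=((h[...,2]>110)&(h[...,1]>60)&(h[...,0]>17)&(h[...,0]<40)); m[:120]=0;m[255:]=0;m[:,:270]=0;m[:,:][:,378:]=0
    n,l,s,ce=cv2.connectedComponentsWithStats(m.astype(np.uint8)); m=l==1+np.argmax(s[1:,4])
    Q=cloud(c); print('px',m.sum(),ce[1+np.argmax(s[1:,4])].round(1))
    m=cv2.erode(m.astype(np.uint8),np.ones((3,3)))>0; P=Q[m]; o=np.median(P,0); P=P[np.linalg.norm(P-o,axis=1)<.045]; o=P.mean(0); n=np.linalg.svd(P-o)[2][2]; n*=np.sign(n[2])
    print('centre',o.round(4),'tilt fwd',np.degrees(np.arctan2(n[0],n[2])).round(1),'n',n.round(2),'z',P[:,2].min().round(4),P[:,2].max().round(4),'x',P[:,0].min().round(4),P[:,0].max().round(4))
def gsn(tag):
    p,d=eyes.camera('scene'); c=eyes.calibration('scene'); c.update(p=p,d=d); np.savez(tag+'.npz',**c); gs(c)
E
python3 - <<'E'
from bl import *
gs(load('sc12'))
E
```

```text
px 397 [328.8 209.6]
centre [0.6093 0.0385 0.0729] tilt fwd 24.3 n [ 0.41 -0.01  0.91] z 0.0557 0.0896 x 0.5751 0.6411
```

>>> {"api": "carry_out", "payload": {
  "steps": [
    [6, 0, -4, 0, 1],
    [12.4, 0, -8.2, 0, 1],
    [19, 0, -12, 0, 1],
    [25.3, 0, -15.5, 0, 1],
    [25.3, 0, -15.5, 0, 1],
    [25.3, 0, -15.5, 0, 1]
  ]
}}

```text
time_s: 26.65
eef_pos: [0.5135, 0.0443, 0.213]
ee_rot: [3.138, -0.078, 0.096]
ft_force: [-1.1, 0.0, -0.9]
gripper_width: 0.024
grip_force: 3.0
```

```bash
cat >> bl.py <<'E'
def bs(tag):  # blade tilt from the scene view: gray pixels around the galette
    c=load(tag); p,d=c['p'],c['d']; P=cloud(c); sp=p.max(2).astype(int)-p.min(2)
    m=(sp<30)&(p.max(2)>120)&(P[...,2]>.058)&(P[...,2]<.25)&(P[...,0]>.45)&(P[...,0]<.70)&(abs(P[...,1]-.045)<.055); m=cv2.erode(m.astype(np.uint8),np.ones((3,3)))>0
    X=P[m]; o=np.median(X,0); X=X[abs(X[:,0]-o[0])<.06]; o=X.mean(0)
    if len(X)>20:
        n=np.linalg.svd(X-o)[2][2]; n*=np.sign(n[2]); print('blade',len(X),o.round(3),'tilt',np.degrees(np.arctan2(n[0],n[2])).round(1),n.round(2),'z',X[:,2].min().round(3),X[:,2].max().round(3),'x',X[:,0].min().round(3),X[:,0].max().round(3))
E
python3 - <<'E'
from bl import *
gsn('sc13'); bs('sc12'); bs('sc13')
to([[.45,.048,.15]])
E
```

```text
px 404 [328.6 209.3]
centre [0.6112 0.0378 0.0762] tilt fwd 30.1 n [ 0.5  -0.02  0.86] z 0.0567 0.0954 x 0.5795 0.6424
blade 135 [0.563 0.049 0.085] tilt 45.9 [ 0.72 -0.01  0.7 ] z 0.061 0.194 x 0.543 0.598
blade 229 [0.567 0.048 0.093] tilt 48.1 [ 0.74 -0.07  0.67] z 0.062 0.204 x 0.546 0.614
t 26.7 q [ 0.068  0.195  1.742 -0.007  1.144  1.691] pos [0.5134 0.0443 0.2129] toolz [ 0.061 -0.002 -0.998] y-az -92.8
[-67.  -0.  59.]
```

>>> {"api": "carry_out", "payload": {
  "steps": [
    [6.5, 0, -3.4, 0, 1],
    [13.4, 0, -6.5, 0, 1],
    [20, 0, -9.3, 0, 1],
    [27, 0, -12, 0, 1],
    [34, 0, -14.3, 0, 1],
    [41, 0, -16.4, 0, 1],
    [41, 0, -16.4, 0, 1]
  ]
}}

```text
time_s: 27.58
eef_pos: [0.5543, 0.0423, 0.2321]
ee_rot: [3.138, -0.078, 0.098]
ft_force: [-1.4, -0.6, 0.2]
gripper_width: 0.0239
grip_force: 3.0
```

```bash
python3 - <<'E'
from bl import *
gsn('sc14')
to([[.45,.048,.15]])
E
```

```text
px 410 [328.8 209.4]
centre [0.6159 0.038  0.0811] tilt fwd 41.8 n [ 0.67 -0.03  0.75] z 0.0583 0.1066 x 0.587 0.6428
t 27.62 q [ 0.059  0.246  1.625 -0.007  1.209  1.682] pos [0.5538 0.0423 0.232 ] toolz [ 0.062 -0.002 -0.998] y-az -92.8
[-109.   -0.   75.]
```

>>> {"api": "carry_out", "payload": {
  "steps": [
    [7, 0, -2, 0, 1],
    [14.5, 0, -4, 0, 1],
    [22, 0, -5.5, 0, 1],
    [29, 0, -7, 0, 1],
    [36.5, 0, -8, 0, 1],
    [44, 0, -8.6, 0, 1],
    [44, 0, -8.6, 0, 1]
  ]
}}

```text
time_s: 28.5
eef_pos: [0.5976, 0.0401, 0.2433]
ee_rot: [3.138, -0.078, 0.098]
ft_force: [-0.0, 0.2, -0.2]
gripper_width: 0.0241
grip_force: 3.0
```

```bash
python3 - <<'E'
from bl import *
gsn('sc15')
to([[.45,.048,.15]])
E
```

```text
px 418 [328.7 209.7]
centre [0.6213 0.0373 0.0857] tilt fwd 51.4 n [ 0.78 -0.05  0.62] z 0.0557 0.1127 x 0.5988 0.6441
t 28.55 q [ 0.051  0.308  1.508 -0.006  1.263  1.673] pos [0.5972 0.0402 0.2433] toolz [ 0.062 -0.002 -0.998] y-az -92.8
[-153.   -0.   84.]
```

>>> {"api": "carry_out", "payload": {
  "steps": [
    [7.5, 0, -0.5, 0, 1],
    [15, 0, -0.5, 0, 1],
    [22, 0, -0.5, 0, 1],
    [29.7, 0, -0.5, 0, 1],
    [37, 0, 0.3, 0, 1],
    [44.5, 0, 1.2, 0, 1],
    [52, 0, 2.3, 0, 1],
    [59, 0, 3.5, 0, 1],
    [59, 0, 3.5, 0, 1]
  ]
}}

```text
time_s: 29.68
eef_pos: [0.6566, 0.0372, 0.2431]
ee_rot: [3.138, -0.078, 0.097]
ft_force: [0.7, -0.6, 0.5]
gripper_width: 0.024
grip_force: 3.0
```

```bash
python3 - <<'E'
from bl import *
gsn('sc16')
to([[.45,.048,.15]])
E
```

```text
px 404 [328.9 210.5]
centre [0.6302 0.038  0.0913] tilt fwd 65.9 n [ 0.91 -0.04  0.41] z 0.0579 0.1238 x 0.6134 0.6472
t 29.73 q [ 0.042  0.404  1.364 -0.005  1.313  1.663] pos [0.6562 0.0372 0.2431] toolz [ 0.061 -0.002 -0.998] y-az -92.8
[-212.   -0.   80.]
```

>>> {"api": "carry_out", "payload": {
  "steps": [
    [7, 0, 1.5, 0, 1],
    [14, 0, 3.5, 0, 1],
    [21, 0, 5.5, 0, 1],
    [28.5, 0, 8, 0, 1],
    [35, 0, 10.5, 0, 1],
    [42, 0, 13.5, 0, 1],
    [42, 0, 13.5, 0, 1]
  ]
}}

```text
time_s: 30.6
eef_pos: [0.6992, 0.0351, 0.232]
ee_rot: [3.138, -0.078, 0.097]
ft_force: [1.8, 0.4, 1.1]
gripper_width: 0.024
grip_force: 3.0
```

```bash
python3 - <<'E'
from bl import *
gsn('sc17')
to([[.45,.048,.15]])
E
```

```text
px 321 [328.7 212.8]
centre [0.6396 0.0361 0.0885] tilt fwd 76.6 n [ 0.97 -0.05  0.23] z 0.0581 0.12 x 0.6285 0.6503
t 30.65 q [ 0.036  0.48   1.268 -0.005  1.333  1.657] pos [0.6988 0.0351 0.2321] toolz [ 0.061 -0.002 -0.998] y-az -92.8
[-254.   -0.   67.]
```

>>> {"api": "carry_out", "payload": {
  "steps": [
    [6.5, 0, 2.5, 0, 1],
    [13, 0, 5.5, 0, 1],
    [20, 0, 8.5, 0, 1],
    [26, 0, 12, 0, 1],
    [33, 0, 16, 0, 1],
    [33, 0, 16, 0, 1]
  ]
}}

```text
time_s: 31.4
eef_pos: [0.7331, 0.0333, 0.2179]
ee_rot: [3.138, -0.078, 0.097]
ft_force: [0.2, 0.3, 0.4]
gripper_width: 0.0241
grip_force: 3.0
```

```bash
python3 - <<'E'
from bl import *
gsn('sc18')
to([[.45,.048,.15]])
E
```

```text
px 182 [328.1 216. ]
centre [0.6482 0.0309 0.0813] tilt fwd 89.4 n [ 1.   -0.05  0.01] z 0.0565 0.1157 x 0.6437 0.6534
t 31.45 q [ 0.032  0.543  1.194 -0.005  1.344  1.653] pos [0.7327 0.0333 0.2181] toolz [ 0.061 -0.003 -0.998] y-az -92.9
[-287.   -1.   51.]
```

>>> {"api": "carry_out", "payload": {
  "steps": [
    [5, 0, 2.5, 0, 1],
    [10, 0, 5, 0, 1],
    [15, 0, 8, 0, 1],
    [20, 0, 11, 0, 1],
    [20, 0, 11, 0, 1],
    [20, 0, 11, 0, 1]
  ]
}}

```text
time_s: 32.2
eef_pos: [0.7528, 0.0325, 0.2083]
ee_rot: [3.138, -0.078, 0.095]
ft_force: [0.8, -0.1, -1.4]
gripper_width: 0.0238
grip_force: 3.0
```

```bash
python3 - <<'E'
from bl import *
p,d=eyes.camera('scene'); c=eyes.calibration('scene'); c.update(p=p,d=d); np.savez('sc19.npz',**c); P=cloud(c)
h=cv2.cvtColor(p,cv2.COLOR_BGR2HSV).astype(int)
m=(h[...,1]>100)&(h[...,2]>50)&(h[...,0]<25)&(P[...,0]>.56)&(P[...,0]<.76)&(P[...,1]>-.05)&(P[...,1]<.12)&(P[...,2]<.16)&(d>0)
X=P[m]; print(m.sum(), X.mean(0).round(4), X.min(0).round(4), X.max(0).round(4), np.percentile(X[:,2],[10,50,90]).round(4))
y=(h[...,2]>110)&(h[...,1]>60)&(h[...,0]>17)&(h[...,0]<40)&(P[...,0]>.56)&(P[...,0]<.78)&(P[...,1]>-.05)&(P[...,1]<.12)&(d>0); print('pale px',y.sum())
to([[.45,.048,.15]])
E
```

```text
1430 [ 0.6873  0.0346 -0.5424] [ 0.6009 -0.0498 -0.7692] [0.76  0.12  0.064] [-0.7569 -0.7498  0.059 ]
pale px 19
t 32.25 q [ 0.03   0.582  1.148 -0.004  1.351  1.651] pos [0.7527 0.0325 0.2084] toolz [ 0.06  -0.002 -0.998] y-az -92.8
[-306.   -0.   40.]
```

```bash
python3 - <<'E'
from bl import *
c=load('sc19'); p,d=c['p'],c['d']; P=cloud(c); h=cv2.cvtColor(p,cv2.COLOR_BGR2HSV).astype(int)
m=(h[...,1]>100)&(h[...,2]>50)&(h[...,0]<25)&(P[...,0]>.56)&(P[...,0]<.76)&(P[...,1]>-.05)&(P[...,1]<.12)&(P[...,2]<.16)&(P[...,2]>.045)
X=P[m]; o=X.mean(0); print(m.sum(), o.round(4), X.min(0).round(4), X.max(0).round(4), np.linalg.svd(X-o)[2][2].round(3))
E
```

```text
370 [0.6932 0.0338 0.0581] [ 0.6462 -0.0054  0.0463] [0.7304 0.0747 0.064 ] [ 0.015 -0.005 -1.   ]
```

>>> {"api": "carry_out", "payload": {
  "steps": [
    [-3, 0, -20, 0, 1],
    [-6, 0, -45, 0, 1],
    [-10, 0, -60, 0, 1],
    [-60, 0, -63, 0, 1],
    [-115, 0, -67, 0, 1],
    [-160, 0, -70, 0, 1],
    [-190, 0, -72, 0, 1],
    [-205, 0, -73, 0, 1],
    [-210, 0, -73, 0, 1]
  ]
}}

```text
time_s: 33.38
eef_pos: [0.539, 0.0431, 0.2694]
ee_rot: [3.138, -0.078, 0.098]
ft_force: [-0.1, 0.1, -2.0]
gripper_width: 0.024
grip_force: 3.0
```

```bash
cat >> bl.py <<'E'
def turner(tag):
    s=readout.get_state(); R=Ro.from_rotvec(s['ee_rot']).as_matrix(); g=s['eef_pos']-.019*R[:,2]
    p,d=eyes.camera('scene'); c=eyes.calibration('scene'); c.update(p=p,d=d); np.savez(tag+'.npz',**c); P=cloud(c)
    m=(np.linalg.norm(P-g,axis=2)<.24)&(P[...,2]>.063)&(P[...,2]<g[2]-.03)&(abs(P[...,1]-g[1]+.047*(P[...,0]-g[0]))<.054)&(d>0)&(p.max(2)>95)&(p.max(2).astype(int)-p.min(2)<35)
    X=P[m]-g; o=np.median(X,0); print('g',g.round(4),'gray n',m.sum(),'med',o.round(3),'lo',X.min(0).round(3),'hi',X.max(0).round(3))
    i=np.argsort(X[:,2]); k=max(5,len(i)//12); print('lowest',X[i[:k]].mean(0).round(3),'highest',X[i[-k:]].mean(0).round(3))
E
python3 - <<'E'
from bl import *
turner('sc20')
p=load('sc20')['p'][100:270,230:420]; cv2.imwrite('pics/s20.png',cv2.resize(p,None,fx=3,fy=3,interpolation=cv2.INTER_CUBIC))
to([[.45,.048,.15]])
E
```

```text
g [0.5378 0.0431 0.2884] gray n 652 med [-0.049  0.004 -0.167] lo [-0.063 -0.047 -0.218] hi [ 0.023  0.054 -0.061]
lowest [-0.042  0.005 -0.211] highest [-0.023  0.001 -0.096]
t 33.42 q [ 0.062  0.202  1.59  -0.007  1.289  1.684] pos [0.5389 0.0431 0.2692] toolz [ 0.062 -0.002 -0.998] y-az -92.8
[-96.  -0. 113.]
```

>>> {"api": "carry_out", "payload": {
  "steps": [
    [-60, 0, -4, 0, 1],
    [-100, 0, -6, 0, 1],
    [-125, 0, -7, 0, 1],
    [-135, 0, -8, 0, 1],
    [-137, 0, -8, 0, 1]
  ]
}}

```text
time_s: 34.05
eef_pos: [0.403, 0.0499, 0.2686]
ee_rot: [3.138, -0.078, 0.098]
ft_force: [0.1, 0.4, -2.8]
gripper_width: 0.0241
grip_force: 3.0
```

```bash
python3 - <<'E'
from bl import *
turner('sc21')
E
```

```text
g [0.4018 0.0499 0.2876] gray n 707 med [-0.009  0.    -0.174] lo [-0.034 -0.049 -0.224] hi [ 0.039  0.052 -0.044]
lowest [ 0.005 -0.005 -0.219] highest [ 0.013 -0.002 -0.088]
```

>>> {"api": "carry_out", "payload": {
  "steps": [
    [8, 0, 0.5, 0, 1],
    [20, 0, 1.2, 0, 1],
    [36, 0, 2.2, 0, 1],
    [56, 0, 3.4, 0, 1],
    [80, 0, 5, 0, 1],
    [106, 0, 6.5, 0, 1],
    [135, 0, 8, 0, 1],
    [135, 0, 8, 0, 1],
    [135, 0, 8, 0, 1]
  ]
}}

```text
time_s: 35.22
eef_pos: [0.5372, 0.0431, 0.2679]
ee_rot: [3.138, -0.078, 0.093]
ft_force: [-0.1, -0.0, -2.2]
gripper_width: 0.024
grip_force: 3.0
```

```bash
python3 - <<'E'
from bl import *
turner('sc22')
E
```

```text
g [0.5361 0.0431 0.2869] gray n 755 med [-0.004  0.001 -0.175] lo [-0.027 -0.05  -0.223] hi [ 0.04   0.051 -0.058]
lowest [ 0.012 -0.    -0.218] highest [ 0.009 -0.004 -0.099]
```

>>> {"api": "carry_out", "payload": {
  "steps": [
    [0, 0, 8, 0, 1],
    [0, 0, 14, 0, 1],
    [0, 0, 17, 0, 1],
    [0, 0, 18, 0, 1],
    [0, 0, 19, 0, 1],
    [0, 0, 20, 0, 1]
  ]
}}

```text
time_s: 36.02
eef_pos: [0.5387, 0.0431, 0.2492]
ee_rot: [3.138, -0.078, 0.098]
ft_force: [-1.8, -1.0, 3.5]
gripper_width: 0.0243
grip_force: 3.0
```

>>> {"api": "carry_out", "payload": {
  "steps": [
    [0, 0, 1, 0, 1],
    [0, 0, 2, 0, 1],
    [0, 0, 3, 0, 1]
  ]
}}

```text
time_s: 36.4
eef_pos: [0.5386, 0.0431, 0.2455]
ee_rot: [3.138, -0.078, 0.096]
ft_force: [-0.4, -0.2, 4.8]
gripper_width: 0.0241
grip_force: 3.0
```

>>> {"api": "carry_out", "payload": {
  "steps": [
    [-4, 0, -1.5, 0, 1],
    [-9, 0, -1.8, 0, 1],
    [-15, 0, -2, 0, 1],
    [-22, 0, -2, 0, 1],
    [-29, 0, -1.5, 0, 1]
  ]
}}

```text
time_s: 37.02
eef_pos: [0.509, 0.0446, 0.2453]
ee_rot: [3.138, -0.078, 0.096]
ft_force: [0.8, -0.6, -1.1]
gripper_width: 0.0241
grip_force: 3.0
```

```bash
python3 - <<'E'
from bl import *
turner('sc23')
print(readout.get_state()['ft_force'])
E
```

```text
g [0.5078 0.0446 0.2643] gray n 649 med [-0.004  0.001 -0.162] lo [-0.027 -0.05  -0.201] hi [ 0.044  0.052 -0.05 ]
lowest [ 0.011  0.003 -0.198] highest [ 0.012  0.001 -0.09 ]
[-1.19196292 -0.09760221 -1.97136956]
```

```bash
cat >> bl.py <<'E'
def tfit(tag,take=True):
    s=readout.get_state(); R=Ro.from_rotvec(s['ee_rot']).as_matrix(); g=s['eef_pos']-.019*R[:,2]
    if take:
        p,d=eyes.camera('scene'); c=eyes.calibration('scene'); c.update(p=p,d=d); np.savez(tag+'.npz',**c)
    else: c=load(tag); p,d=c['p'],c['d']
    P=cloud(c); L=P[...,1]-g[1]+.049*(P[...,0]-g[0]); m=(np.linalg.norm(P-g,axis=2)<.235)&(P[...,2]>.056)&(abs(L)<.046)&(d>0)&(p.max(2)>95)&(p.max(2).astype(int)-p.min(2)<35)
    X=P[m]-g; rng=np.random.default_rng(0); best=0
    for _ in range(400):
        a=X[rng.choice(len(X),3,False)]; n=np.cross(a[1]-a[0],a[2]-a[0]); k=np.linalg.norm(n)
        if k<1e-5: continue
        n/=k
        if abs(n[1])>.2: continue
        q=abs((X-a[0])@n)<.003
        if q.sum()>best: best=q.sum(); Q=q
    Y=X[Q]; o=Y.mean(0); n=np.linalg.svd(Y-o)[2][2]; n*=np.sign(n[0]) or 1
    print('g',g.round(4),'inl',best,'/',len(X),'slope down deg',np.degrees(np.arctan2(n[0],n[2])).round(1),'n',n.round(2),'mid',o.round(3),'lo',Y.min(0).round(3),'hi',Y.max(0).round(3))
E
python3 - <<'E'
from bl import *
tfit('sc23',False)
E
```

```text
g [0.507  0.0446 0.2643] inl 450 / 794 slope down deg 64.8 n [ 0.9  -0.05  0.42] mid [-0.002 -0.    -0.168] lo [-0.024 -0.046 -0.208] hi [ 0.02   0.045 -0.128]
```

>>> {"api": "carry_out", "payload": {
  "steps": [
    [0, 0, 1, 0, 1],
    [-8, 0, 1.3, 0, 1],
    [-16, 0, 1.8, 0, 1],
    [-24, 0, 2.6, 0, 1],
    [-33, 0, 3.8, 0, 1],
    [-42, 0, 5.5, 0, 1]
  ]
}}

```text
time_s: 37.83
eef_pos: [0.4672, 0.0466, 0.237]
ee_rot: [3.138, -0.078, 0.095]
ft_force: [-0.8, -0.2, 0.2]
gripper_width: 0.0241
grip_force: 3.0
```

```bash
python3 - <<'E'
from bl import *
tfit('sc24')
print(readout.get_state()['ft_force'])
E
```

```text
g [0.466  0.0467 0.2559] inl 449 / 827 slope down deg 53.7 n [ 0.81 -0.03  0.59] mid [ 0.03  -0.    -0.165] lo [ 0.002 -0.048 -0.2  ] hi [ 0.06   0.045 -0.128]
[-2.47780109  0.03063136 -0.21808187]
```

>>> {"api": "carry_out", "payload": {
  "steps": [
    [0, 0, 0, 0, 1],
    [0, 0, -4, 0, 1],
    [15, 0, -4, 0, 1],
    [35, 0, -3, 0, 1],
    [57, 0, -2, 0, 1],
    [70, 0, -1, 0, 1],
    [75, 0, 2, 0, 1],
    [75, 0, 4, 0, 1],
    [75, 0, 4, 0, 1]
  ],
  "force": 20
}}

```text
time_s: 39.0
eef_pos: [0.5423, 0.0429, 0.2375]
ee_rot: [3.138, -0.078, 0.094]
ft_force: [-0.8, 1.6, -1.6]
gripper_width: 0.0237
grip_force: 20.0
```

>>> {"api": "carry_out", "payload": {
  "steps": [
    [0, 0, 0, 0, 1],
    [0, 0, 0, 0, 1],
    [-8, 0, 2, 0, 1],
    [-16, 0, 4.5, 0, 1],
    [-25, 0, 7, 0, 1],
    [-35, 0, 11, 0, 1],
    [-46, 0, 16.5, 0, 1],
    [-57, 0, 22, 0, 1],
    [-68, 0, 28, 0, 1]
  ],
  "force": 3
}}

```text
time_s: 40.12
eef_pos: [0.476, 0.0462, 0.2051]
ee_rot: [3.138, -0.078, 0.095]
ft_force: [-0.1, 0.8, 0.1]
gripper_width: 0.024
grip_force: 3.0
```

```bash
python3 - <<'E'
from bl import *
tfit('sc25')
print(readout.get_state()['ft_force'])
E
```

```text
g [0.4748 0.0463 0.224 ] inl 420 / 859 slope down deg 35.3 n [ 0.58 -0.06  0.81] mid [ 0.081 -0.005 -0.144] lo [ 0.044 -0.051 -0.168] hi [ 0.121  0.041 -0.117]
[-2.86054911  0.18442268 -2.36504043]
```

>>> {"api": "carry_out", "payload": {
  "steps": [
    [-9.5, 0, 6, 0, 1],
    [-18.6, 0, 12.3, 0, 1],
    [-27, 0, 19.2, 0, 1],
    [-35.7, 0, 26.6, 0, 1],
    [-43.7, 0, 34.3, 0, 1],
    [-51.3, 0, 42.4, 0, 1],
    [-58.5, 0, 51, 0, 1],
    [-65.2, 0, 59.9, 0, 1],
    [-71.5, 0, 69, 0, 1],
    [-75, 0, 75, 0, 1]
  ]
}}

```text
time_s: 41.42
eef_pos: [0.4062, 0.0497, 0.1256]
ee_rot: [3.138, -0.078, 0.095]
ft_force: [0.0, -0.1, -0.9]
gripper_width: 0.0239
grip_force: 3.0
```

```bash
python3 - <<'E'
from bl import *
blade('w26'); tfit('sc26')
print(readout.get_state()['ft_force'])
E
```

```text
blade n 7583 slope deg pitch,roll [-5.6   0.04] z at .13: 0.0583 root .106 0.0606 tip .198 0.0516 grasp [0.4051 0.0498 0.1446] heading -2.8
g [0.4043 0.0497 0.144 ] inl 197 / 455 slope down deg 2.3 n [ 0.04 -0.01  1.  ] mid [ 0.125 -0.006 -0.086] lo [ 0.098 -0.054 -0.088] hi [ 0.18   0.04  -0.082]
[-0.52146375 -0.13049521 -1.8281949 ]
```

>>> {"api": "carry_out", "payload": {
  "steps": [
    [-2, 0, 4, 0, 1],
    [-4, 0, 8, 0, 1],
    [-5, 0, 12, 0, 1],
    [-6, 0, 15.5, 0, 1],
    [-6, 0, 15.5, 0, 1]
  ]
}}

```text
time_s: 42.15
eef_pos: [0.4015, 0.0499, 0.1102]
ee_rot: [3.138, -0.078, 0.095]
ft_force: [0.4, -0.2, -2.5]
gripper_width: 0.0239
grip_force: 3.0
```

```bash
cat >> bl.py <<'E'
def root(c,s):
    p,d=c['p'],c['d']; P=cloud(c); R=Ro.from_rotvec(s['ee_rot']).as_matrix(); f=R[:2,0]/np.linalg.norm(R[:2,0]); l=np.array([-f[1],f[0]]); g=s['eef_pos']-.019*R[:,2]
    U=(P[...,:2]-g[:2])@f; L=(P[...,:2]-g[:2])@l; m=(p.max(2).astype(int)-p.min(2)<30)&(p.max(2)>110)&(U>.08)&(U<.15)&(d>0)&(abs(P[...,2]-g[2]+.073)<.02)
    e=[U[m&(abs(L-a)<.003)].min() for a in (-.04,-.03,.03,.04)]; v=m&(U<.13)&(U>.115); print('root edge U',np.round(e,4),'L range',L[v].min().round(4),L[v].max().round(4))
E
python3 - <<'E'
from bl import *
c=blade('w27'); s=readout.get_state(); root(c,s); print(s['ft_force'])
# earlier references
for t,pos,rv in (('w5',[.4061,.0498,.1091],[3.138,-.078,.096]),('w3',[.469,-.3133,.166],[3.128,.168,.099])):
    root(load(t),dict(eef_pos=np.array(pos),ee_rot=np.array(rv)))
E
```

```text
blade n 8568 slope deg pitch,roll [-0.93  0.04] z at .13: 0.0534 root .106 0.0537 tip .198 0.0522 grasp [0.4004 0.05   0.1292] heading -2.8
root edge U [0.1031 0.103  0.1031 0.103 ] L range -0.1983 0.1631
[-0.53660565  0.37831882 -1.77208011]
root edge U [0.1004 0.1004 0.1004 0.1003] L range -0.1984 0.163
root edge U [0.1037 0.1038 0.1034 0.1034] L range -0.1843 0.0515
```

>>> {"api": "carry_out", "payload": {
  "steps": [
    [0, 0, 0, 0, 1],
    [0, 0, 0, 0, 1],
    [-2, 0, -15, 0, 1],
    [-3, 0, -40, 0, 1],
    [-4, 0, -65, 0, 1],
    [-5, 0, -80, 0, 1],
    [-5, 0, -80, 0, 1]
  ],
  "force": 45
}}

```text
time_s: 43.08
eef_pos: [0.3925, 0.0505, 0.191]
ee_rot: [3.138, -0.078, 0.1]
ft_force: [-0.2, 0.1, -2.0]
gripper_width: 0.0234
grip_force: 45.0
```

```bash
python3 - <<'E'
from bl import *
p,d=eyes.camera('top'); c=eyes.calibration('top'); c.update(p=p,d=d); np.savez('top28.npz',**c); P=cloud(c); h=cv2.cvtColor(p,cv2.COLOR_BGR2HSV).astype(int)
m=(h[...,1]>100)&(h[...,2]>40)&(h[...,0]<20)&(P[...,2]>.04)&(P[...,2]<.075)&(P[...,0]>.5)&(P[...,0]<.75)&(abs(P[...,1]-.02)<.17)
n,l,s,ce=cv2.connectedComponentsWithStats(m.astype(np.uint8))
for i in range(1,n):
    if s[i,4]>100: print(s[i,4],onz(c,*ce[i],.06).round(4),np.median(P[l==i][:,2]).round(4))
to([[.41,-.27,.19],[.474,-.3133,.17]])
E
```

```text
520 [0.6852 0.0329 0.06  ] 0.0597
530 [ 0.6058 -0.1012  0.06  ] 0.0598
t 43.12 q [ 0.106  0.02   2.009 -0.01   1.052  1.732] pos [0.3918 0.0504 0.19  ] toolz [ 0.062 -0.002 -0.998] y-az -92.8
[ 34. 319.   2.]
[ 99. 359.  26.]
```

>>> {"api": "carry_out", "payload": {
  "steps": [
    [3, 40, 0, 0, 1],
    [7, 85, 0, 0, 1],
    [12, 130, 1, -2, 1],
    [17, 175, 1, -4, 1],
    [22, 220, 1, -6, 1],
    [27, 265, 2, -8, 1],
    [34, 310, 2, -9, 1],
    [60, 340, 5, -9, 1],
    [90, 357, 8, -9, 1],
    [99, 359, 12, -9, 1]
  ]
}}

```text
time_s: 44.38
eef_pos: [0.4743, -0.3141, 0.1821]
ee_rot: [3.131, 0.167, 0.093]
ft_force: [-0.2, 0.6, -1.8]
gripper_width: 0.0239
grip_force: 45.0
```

>>> {"api": "carry_out", "payload": {
  "steps": [
    [0, 0, 0, 0, 1],
    [0, 0, 0, 0, 1]
  ]
}}

```text
time_s: 44.62
eef_pos: [0.4724, -0.3121, 0.1834]
ee_rot: [3.131, 0.169, 0.093]
ft_force: [0.2, -0.4, -1.7]
gripper_width: 0.0237
grip_force: 45.0
```

```bash
python3 - <<'E'
from bl import *
c=blade('w29'); s=readout.get_state(); root(c,s)
to([[.474,-.3133,.12],[.474,-.3133,.089]])
E
```

```text
blade n 8546 slope deg pitch,roll [-1.17 -0.41] z at .13: 0.1261 root .106 0.1266 tip .198 0.1247 grasp [ 0.4713 -0.3121  0.2024] heading 6.2
root edge U [0.1027 0.1029 0.1028 0.1029] L range -0.1868 0.0516
t 44.67 q [-0.624  0.301  1.673  0.037  1.118  0.823] pos [ 0.4725 -0.3122  0.1838] toolz [ 0.06  -0.002 -0.998] y-az -83.8
[-2.  1. 64.]
[-4.  0. 95.]
```

>>> {"api": "carry_out", "payload": {
  "steps": [
    [-1, 0, 20, 0, 1],
    [-2, 0.5, 42, 0, 1],
    [-2, 0.5, 62, 0, 1],
    [-3, 0.5, 78, 0, 1],
    [-4, 0.5, 87, 0, 1],
    [-4, 0.5, 92, 0, 1],
    [-4, 0.5, 94, 0, 1],
    [-4, 0.5, 94, 0, 1]
  ]
}}

```text
time_s: 45.68
eef_pos: [0.4755, -0.3144, 0.0901]
ee_rot: [3.129, 0.168, 0.096]
ft_force: [-0.7, 0.6, -3.3]
gripper_width: 0.0238
grip_force: 45.0
```

>>> {"api": "carry_out", "payload": {
  "steps": [
    [0, 0, 0, 0, 1],
    [0, 0, 0, 0, 1],
    [0, 0, 1.5, 0, 1],
    [0, 0, 2.5, 0, 1]
  ],
  "force": 3
}}

```text
time_s: 46.18
eef_pos: [0.4753, -0.3145, 0.0874]
ee_rot: [3.129, 0.168, 0.095]
ft_force: [-1.0, -0.2, 0.9]
gripper_width: 0.0242
grip_force: 3.0
```

>>> {"api": "carry_out", "payload": {
  "steps": [
    [0, 0, 0.5, 0, 0.6],
    [0, 0, 0.5, 0, 0.2],
    [0, 0, 0.5, 0, 0],
    [0, 0, 0.5, 0, 0],
    [0, 0, 0, 0, 0],
    [0, 0, 0, 0, 0],
    [0, 0, 0, 0, 0],
    [0, 0, -15, 0, 0],
    [0, 0, -45, 0, 0],
    [0, 0, -90, 0, 0]
  ]
}}

```text
time_s: 47.42
eef_pos: [0.4693, -0.3136, 0.178]
ee_rot: [3.131, 0.168, 0.093]
ft_force: [1.0, -1.1, 0.1]
gripper_width: 0.0912
grip_force: 0.0
```

>>> {"api": "carry_out", "payload": {
  "steps": [
    [0, 0, -50, 0, 0],
    [-20, 0, -90, 0, 0],
    [-45, 0, -100, 0, 0],
    [-45, 0, -100, 0, 0],
    [-45, 0, -100, 0, 0]
  ]
}}

```text
time_s: 48.05
eef_pos: [0.4186, -0.3182, 0.273]
ee_rot: [3.132, 0.167, 0.093]
ft_force: [-0.1, 0.9, 0.4]
gripper_width: 0.0913
grip_force: 0.0
```

```bash
python3 - <<'E'
from bl import *
s=readout.get_state(); print(s['eef_pos'],s['ft_force'])
c=eyes.calibration('wrist'); p,d=eyes.camera('wrist'); c.update(p=p,d=d); P=cloud(c)
m=(P[...,2]>.1)&(P[...,2]<.14)&(P[...,0]<.56)&(P[...,0]>.37)&(np.abs(P[...,1]+.313)<.045)&(p.max(2)<90)&(d>0)
n,l,st,ce=cv2.connectedComponentsWithStats(m.astype(np.uint8)); m=l==1+np.argmax(st[1:,4]); X=P[m]; print(m.sum(),np.percentile(X[:,2],[5,50,95]).round(4),cv2.minAreaRect((X[:,:2]*1000).astype(np.float32)))
r=np.linalg.lstsq(np.c_[X[:,0]-X[:,0].mean(),np.ones(len(X))],X[:,2],rcond=None)[0]; print('handle pitch deg',np.degrees(r[0]))
t,dt=eyes.camera('top'); o=np.zeros((400,800,3),np.uint8); o[:,:400]=cv2.resize(p,(400,250))[:0] if 0 else 0
o[:250,:400]=cv2.resize(p,(400,250)); o[:320,400:]=cv2.resize(t[110:270,240:440],(400,320)); cv2.imwrite('pics/end.png',o)
E
```

```text
[ 0.41862079 -0.31824873  0.27298498] [-0.13323148  0.93599162  0.40436285]
2577 [0.1107 0.1159 0.118 ] ((477.9872131347656, -314.0523376464844), (129.87081909179688, 24.82695198059082), 5.551650524139404)
handle pitch deg 0.010741443210222835
```

View pics/end.png

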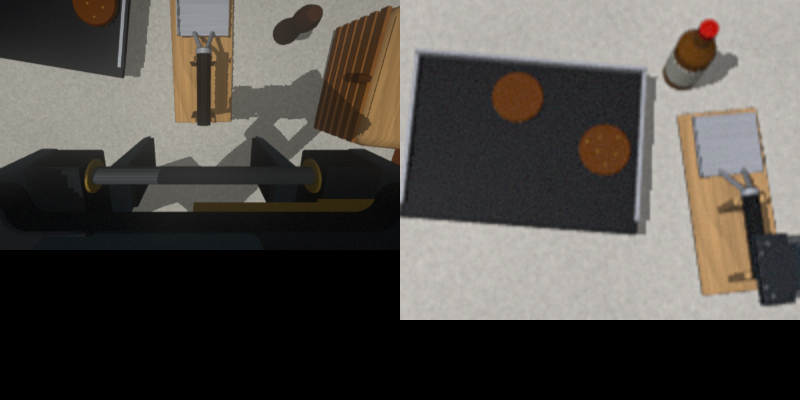

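The picture shows the turner back on its rest: the handle is level and within about 4 mm of home. Both galettes lie brown side up on the plate, the turned one at about (517, 97), and the gripper is clear.

```bash
python3 -c "
from workcell import finish_job
print(finish_job())"
```

```text
the job is handed in; nothing more can be done
None
```

I turned the galette toasted side up with the turner and laid the turner back on its rest, level and about 4 mm from home; the job is handed in at about 48 s of 72. It was flipped over the turner's tip, not its lip, and the turner once pressed the plate with roughly 7 N, against the 6 N asked and the 8 N that fails; no verdict was shown.

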